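Stack the cork heel pads in the bench press and lock it with its wedge

TASK

Press the cork heel pads that lie on the bench as one stack: free the little press by sliding its wooden thumb wedge back, and lift the bar by its knob well clear; stack every pad squarely on the middle of the steel sled's plate, in any order, and push the sled in by its grip until it meets its stop. Then lower the bar gently until its sprung foot has met the stack and is pushed about half-way into its travel, and slide the thumb wedge in along its ramp until it jams the bar fast; leave everything else on the bench where it is.

Things in the scene. Friction and masses are not known exactly. Their poses are not given: they have to be found in the camera images.
- press: Small wooden bench press, fixed on five 30 mm feet; where and how it stands varies. Origin: on the bench below the bar's axis; z up. Base board 152 (x) x 350 (y) at z 30 to 42, from y -260 to +90. Column at x 82 to 118 behind the bar, 60 wide, up to z 190. Its head, round the bar, is at z 145 to 190, x -45 to +83, y -35 to +60. A 5 mm ledge (top z 150, x -60 to -8) runs from y -40 to +175 and carries the wedge. The sled is loaded at its -y end, clear of the head.
- sled (a joint): Travel (m) of the steel sled along the press's +y: 0 = fully out for loading, 0.14 = at its stop, with the middle of the sled below the foot. Stays where it is left; drag about 1.5 N.
- anvil (a point): Where the pads are stacked, on the top face of the sled's plate, 54 above the bench. Middle of the plate's 120 mm width (x); in y the plate runs from -65 to +55 of this point. It comes below the foot when the sled is at its stop. Its axes are the press's.
- sled_grip (a point): Point on the sled's upright wooden grip (round, 18 thick) where it is pinched, 30 above the sled's top face. The grip stands 110 to -y of the middle of the sled and is 46 high; a 30 wide tongue of the sled carries it.
- bar (a joint): Height (m) of the sole of the foot, when not pushed in, above the sled's top face: 0 lowest, 0.06 highest. The square bar (20 x 20) is stiff in its guide and stays where it is left (drag about 4.5 N) while the wedge is loose. When pushed in by s, the sole stands at this value + s, so with the foot on the stack: stack height = bar + foot. The bar starts low and jammed.
- bar_knob (a point): Middle of the wooden knob (round, 28 wide, 34 high, upright) on top of the bar; pinch it to raise or lower the bar. It stands 238 above the bench at bar = 0.
- foot (a joint): How far (m) the sprung foot is pushed up toward the bar: 0 free, 0.012 pushed in fully; spring 300 N/m. Half-way is 0.006.
- foot_sole (a point): Centre of the sole of the foot, a disc 44 wide and 8 thick at the bottom of the bar.
- wedge (a joint): Travel (m) of the thumb wedge along its ramp: 0 = fully out, about 0.040 = its flat face just meets the bar, jammed it reads about 0.042 to 0.045. It moves toward the press's -y and, by the 8 degree ramp, toward the bar (direction in the press's frame (0.139, -0.990, 0)). Drag 3 N alone; about 10 to 15 N of push jams it well, and it then stays by itself. It starts jammed; back at 0.03 or less the bar is free.
- wedge_tab (a point): Point where the wedge's upright tab is pinched: 12 thick in the press's x, 30 long in y. The tab is 60 high with its top 219 above the bench; this point is 16 below the top, and the tab's lowest 10 are hidden in the wedge's block (top 169 above the bench).
- pad_a: Oval cork heel pad, 60 (x) x 75 (y) x 10 high, 60 g; origin at the middle of its underside. Either face may be up. May be absent.
- pad_b: Oval cork heel pad, 48 (x) x 60 (y) x 9 high, 60 g; origin at the middle of its underside. Either face may be up. May be absent.
- pad_c: As pad_a. May be absent.
- pad_d: As pad_b. May be absent.
- powder_jar: Bystander, to be left alone (mm): white jar with blue lid, 65 wide, 88 high, at the back right.
- mallet: Bystander, to be left alone (mm): wooden mallet lying at the front right, 96 x 217 x 52.
- screwdriver: Bystander, to be left alone (mm): screwdriver lying left of the vice, 28 x 212 x 26.
- stick: Bystander, to be left alone (mm): wooden stick lying beyond the pads, 18 x 140 x 8.
Things that resemble listed ones, but are neither listed nor needed, are in the scene too. What is shaped like the pad_b but orange or red is not meant.

How it is judged (in metres and radians):
On the way, in this order (a step that is already met when the one before it is completed fails the run):
1. the wedge is slid back and the bar lifted clear while the sled is still out (value of joint bar above 0.045 m and value of joint sled below 0.06 m and value of joint wedge below 0.036 m), for 0.2 s.
2. the sled is at its stop with every pad stacked on its middle (value of joint sled above 0.135 m and horizontal distance between each of pad_a, pad_b, pad_c, pad_d and anvil below 0.015 m and angle between the z axis of each of pad_a, pad_b, pad_c, pad_d and the z axis of press, either way round below 0.12 rad), for 0.2 s.
3. the sprung foot is pushed about half-way in by the stack (all of step 2 and value of joint foot between 0.003 and 0.009 m), for 0.2 s.
4. the wedge jams the bar (value of joint foot between 0.003 and 0.009 m and value of joint wedge above 0.036 m and contact force between wedge and bar above 6 N), for 0.2 s.
At the end, for the whole second after the job is handed in: Every pad present lies flat (within 0.12 rad, either face up) in one stack, each within 15 mm of the middle of the sled; the sled is at its stop (within 5 mm); the foot rests on the stack, pushed in between 3 and 9 mm; the wedge is jammed, bearing on the bar with more than 6 N by itself (all of step 2 and all of step 4); the robot touches nothing.
It fails at once if a bystander is moved more than 4 cm (distance of any of powder_jar, mallet, screwdriver, stick from where it was at the start of the episode above 0.04 m).
It fails at once if the foot is pressed down with more than 25 N (contact force between foot and anything else above 25 N).
Of pad_a, pad_b, pad_c, pad_d only 3 to 4 are there at a start; the rules pass over those that are not, and their reading is None.
At some moment in a run one of pad_a, pad_b, pad_c, pad_d may be knocked a few centimetres aside while the robot is not near it.
Once in a run the grip may slacken for a moment while it holds something.
It also fails if it takes over 210 s, if anything falls off the work surface, if the arm or the gripper's body presses on something with over 40 N, if the wrist force passes 120 N, or if a joint passes its speed limit or range.

ROBOT

A 6-joint arm with a two-finger parallel gripper is mounted at the origin on a cart in front of the work surface, level with it; the furniture and walls round the work are solid. World frame = base frame: x ahead of the robot, y to its left, z up, the work surface at z = 0. Lengths are in mm, angles in rad, forces in N, time in s.
With the tool pointing down it reaches from about 275 to 1000 mm from the base axis. Payload 8.4 kg.
Tool frame: the origin (TCP) lies between the finger pads; the fingertips stand 8 mm ahead of it and the grasp point (between the pads) lies 11 mm behind it (tcp_to_tips is the distance from the TCP to the fingertips, in mm); z points along the fingers, y is the line along which they close (so a half turn about z gives the same grasp; the last joint's range is limited). The gripper opens to 85 mm and grips with 20 to 120 N. Pads are 22 mm wide; open, the fingers measure 114 mm over their backs; the gripper's body (76 mm by 85 mm) begins 54 mm behind the grasp point. The pads swing forward as they close: fully open they stand 13 mm farther back than shut.
Start: joints at [1.183, 0.353, 1.633, -0, 1.155, -0.002], TCP at [235.187, 579.064, 239.281] pointing down, gripper open.
Joint ranges: [-2.63, 2.63], [-0.92, 2.1], [0.06, 2.66], [-1.3, 4.44], [0, 2.69], [-3.02, 3.02]. Speed limits (rad/s): [2.22, 2.22, 2.79, 3.14, 3.14, 3.14].

INTERFACE

Orientations are given as [roll, pitch, yaw] about the fixed x, y, z axes, in that order (R = Rz(yaw) Ry(pitch) Rx(roll)).
In Python, from rig import * gives the robot as it stands.
- The arm moves only by the tool step_arm, never from a script. Its argument "motion" is a list of rows, each an object with "claw": the finger opening in mm, from 0 to 85.4; "delta_pos": the shift along the tool's x, y, z in mm, a list of three; "turn": the turn about the tool's z in rad. In form: [{"claw": claw, "delta_pos": [dx, dy, dz], "turn": turn}, ...]. A call has 1 to 8 rows; each row shifts and turns the commanded pose from where the row before left it, along the tool's axes as they then stand; what a row does not reach is not made up. A row lasts 1/12 s, in which the tool goes at most 41.7 mm and 7.16 degrees, less where a joint would pass 70% of its speed; a pose out of reach is approached as far as the arm can. A call is refused whole if a number of a shift passes 41.7 or a number of a turn 0.125, either way. A call with a gripper value outside its range is refused whole. The fingers move at their own pace and stop on an object; "force" is the grip in N (left out, the last holds). Time passes only in rows, so rows that do not move let the fingers close. It gives the time, the measured TCP pose, the force, the opening and the grip force at its end, in the units of the state.
- sense(): the state, without advancing time (a new reading comes with each control period).
- grab_frame(name): name is "scene" or "top"; returns a dict with "img" (480x640x3 uint8, red, green, blue), "vertical_fov" (degrees; the focal length in pixels is half the picture's height over the tangent of half this angle, whatever the lens; pixels are square), "cx", "cy" (the principal point, pixels), "R" (3x3) and "t" (3): a world point X has camera coordinates R X + t. Camera axes: x right, y down, z forward; pixel columns grow to the right and rows downward; lengths in mm; the calibration is good to about 2 mm. A picture is of the moment at which its call begins. There is no depth.
- sign_off(): hands the job in; it is judged then, once.
The state is a dict: "clock": time; "qpos": joint angles; "qvel": joint speeds; "joint_efforts": joint torques, N m; "eef_pos": TCP position; "tcp_rot": TCP orientation; "contact_force": force on the tool from outside, world axes, zero at the start; "wrist_torque": the same for the moment, N m; "opening": opening from 0.0 (shut) to 1.0 (fully open); "grasp_force": force on a finger pad.
Only numpy, scipy, OpenCV 4.12 (cv2) and the standard library are available. Lean on these libraries where they do the work, as an engineer would, in place of code of your own. Each camera call takes 0.05 s, during which the arm holds its last target. There are 200 camera calls.

## Working session

There is one attempt and no reset: what is moved stays moved. The work goes in short steps, Python scripts to look and compute and a tool call to move; the robot and the scene stay as the last step left them, time stands still between calls to the robot, and variables do not carry over. Pictures are saved under pics/ and viewed, at most 14 in all, crops included, and the job is handed in when it is done.

Besides the shell and the picture viewer there is one more tool, called by a JSON object that holds its "name" and its "arguments". step_arm: Moves the arm, as the interface text tells. Its arguments: {"type":"object","properties":{"motion":{"type":"array","items":{"type":"object","properties":{"claw":{"type":"number"},"delta_pos":{"type":"array","items":{"type":"number"}},"turn":{"type":"number"}}}},"force":{"type":"number"}},"required":["motion"]}

```bash
mkdir -p pics; ls; cat > h.py <<'E'
from rig import *
import numpy as np, cv2
def snap(cam,name):
    f=grab_frame(cam); cv2.imwrite(f'pics/{name}.png',f['img'][:,:,::-1]); np.save(f'pics/{name}.npy',np.array([f['vertical_fov'],f['cx'],f['cy'],*np.ravel(f['R']),*np.ravel(f['t'])])); return f
def cal(name):
    a=np.load(f'pics/{name}.npy'); f=240/np.tan(np.radians(a[0]/2)); return f,a[1],a[2],a[3:12].reshape(3,3),a[12:15]
def ray(name,u,v,z):
    f,cx,cy,R,t=cal(name); C=-R.T@t; d=R.T@np.array([(u-cx)/f,(v-cy)/f,1]); return C+d*(z-C[2])/d[2]
def proj(name,X):
    f,cx,cy,R,t=cal(name); c=R@np.array(X,float)+t; return np.array([cx+f*c[0]/c[2],cy+f*c[1]/c[2]])
E
python3 - <<'E'
from h import *
print(sense())
for c in('scene','top'):
    f=snap(c,c+'0'); print(c,f['vertical_fov'],f['cx'],f['cy'],f['R'],f['t'],-np.array(f['R']).T@f['t'])
E
```

```text
pics
{'clock': 0.0, 'qpos': array([ 1.18259047e+00,  3.53647988e-01,  1.63412892e+00, -2.23645445e-05,
        1.15523285e+00, -2.38485376e-03]), 'qvel': array([-0.00140729, -0.00019465,  0.00050847,  0.00046058, -0.00055235,
        0.00087489]), 'joint_efforts': array([-7.25677619e-04, -6.05257559e+01, -3.42061293e+01,  7.69554072e-05,
        9.36441851e-03,  5.30741795e-05]), 'eef_pos': array([235.01847556, 578.61928993, 238.56401968]), 'tcp_rot': array([-3.14017551e+00,  1.70686251e-05,  2.75578070e+00]), 'contact_force': array([-0.13871598, -0.2728    , -0.60531487]), 'wrist_torque': array([ 0.03522343,  0.01803105, -0.06647968]), 'grasp_force': 0.0, 'opening': 0.9999148856520309}
scene 45.88279733014163 317.8004575999746 245.81004505897258 [[-9.72305125e-01  2.33715064e-01  1.15781952e-04]
 [ 1.17250922e-01  4.88217573e-01 -8.64809703e-01]
 [-2.02175582e-01 -8.40845330e-01 -5.02099755e-01]] [ 472.33876518   57.64502715 1717.12509663] [ 799.65923545 1305.30061911  911.96538126]
top 56.591927627348156 325.4304347915943 236.00691241315016 [[-0.01307653 -0.99988637  0.00749966]
 [-0.98741967  0.01173077 -0.1576857 ]
 [ 0.15757981 -0.00946729 -0.98746087]] [  59.80496849  543.31090525 1427.97195368] [ 312.23836695   66.94374582 1495.29027671]
```

View pics/scene0.png

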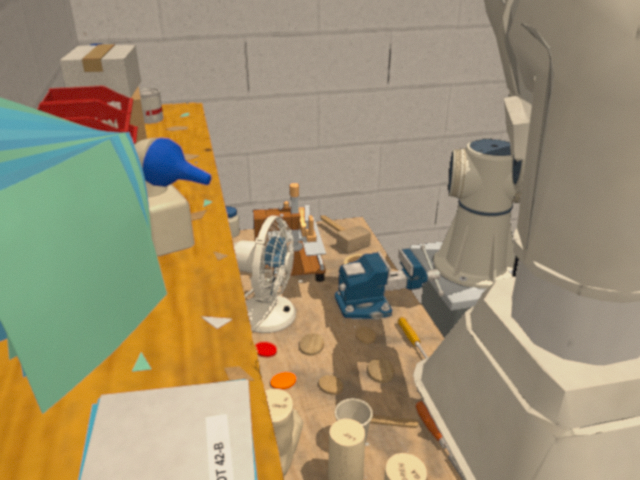

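View pics/top0.png

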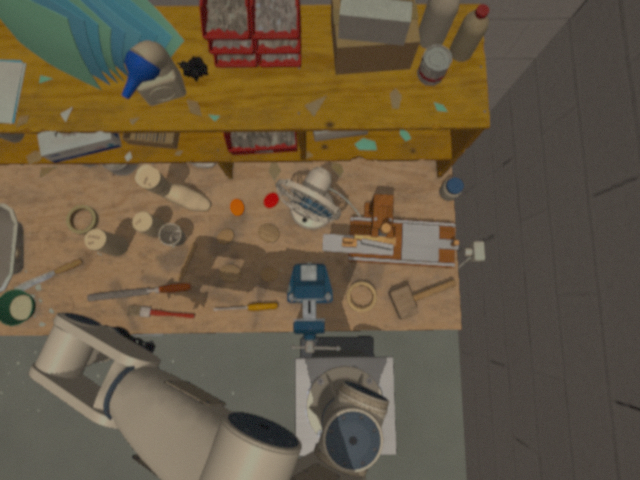

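The scene view shows four cork pads at about (312,344), (367,335), (328,383) and (380,370). The orange and red ones at (284,380) and (265,350) are decoys. In the top view the press spans (350..458, 215..265), with its loading end to the right (world -y). I'll enlarge both areas.

```bash
python3 - <<'E'
from h import *
t=cv2.imread('pics/top0.png'); s=cv2.imread('pics/scene0.png')
a=cv2.resize(t[185:295,315:475],None,fx=5,fy=5,interpolation=cv2.INTER_CUBIC); cv2.imwrite('pics/c1.png',a)
b=cv2.resize(t[205:305,185:295],None,fx=4,fy=4,interpolation=cv2.INTER_CUBIC)
b=np.clip(b*1.5,0,255).astype('uint8')
c=cv2.resize(s[310:410,245:425],None,fx=2.2,fy=2.2,interpolation=cv2.INTER_CUBIC)
o=np.zeros((400+220,440,3),'uint8'); o=np.zeros((400,440+360,3),'uint8'); o[:,:440]=b; c=cv2.resize(s[310:410,250:430],None,fx=2,fy=2,interpolation=cv2.INTER_CUBIC); o[:200,440:]=c
cv2.imwrite('pics/c2.png',o)
print(proj('top0',[235,579,239]),proj('top0',[0,0,0]))
for p in [(312,344),(367,335),(328,383),(380,370),(284,380),(265,350)]:
    X=ray('scene0',*p,10); print(p,X.round(),proj('top0',X).round())
E
```

```text
[135.81289564 338.16399186] [344.10115888 405.62506055]
(312, 344) [562. 256.  10.] [265. 233.]
(367, 335) [421. 254.  10.] [265. 275.]
(328, 383) [557. 394.  10.] [224. 235.]
(380, 370) [430. 381.  10.] [227. 272.]
(284, 380) [651. 362.  10.] [234. 208.]
(265, 350) [677. 251.  10.] [267. 200.]
```

View pics/c1.png

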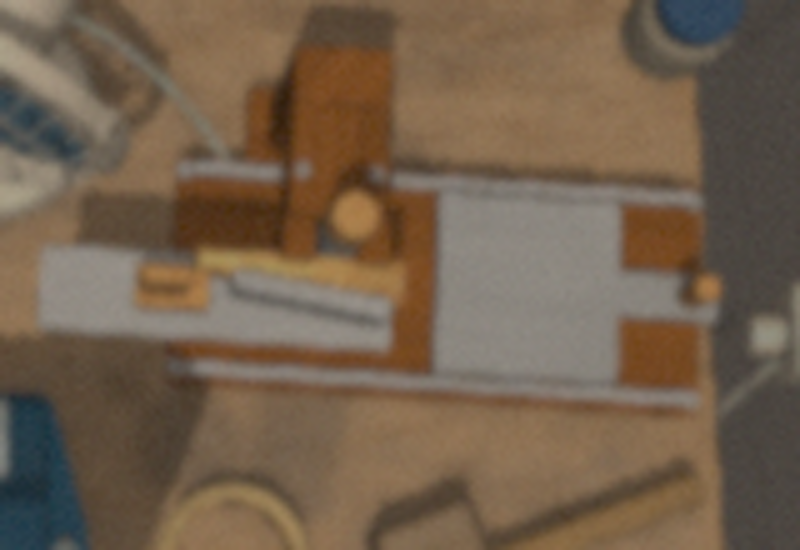

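View pics/c2.png

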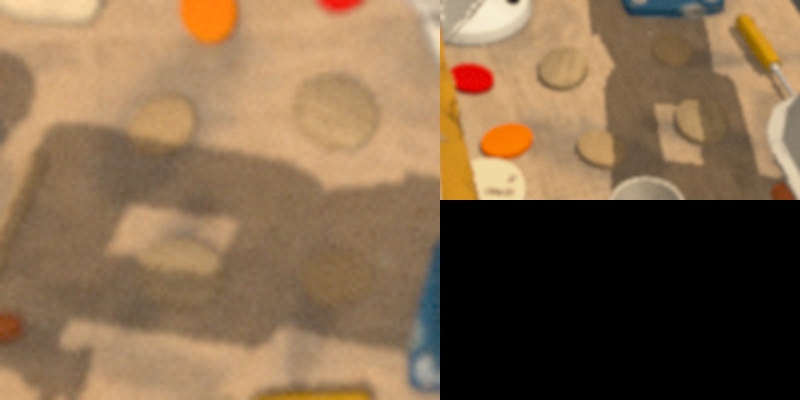

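Enlarged, the four pads sit at top-view (268.8,232.5) large, (225.5,235.5) small, (229.5,272) large and (269.3,273.8) small. All are cork coloured and match the scene view. The press axes are close to the world axes, with the grip top at about (456.4,242.6) and the knob top at (386.2,227.8). Next I fit the press pose and overlay it.

```bash
cat >> h.py <<'E'
def P2W(p,q):  # q=(x,y,yaw)
    c,s=np.cos(q[2]),np.sin(q[2]); return np.array([q[0]+c*p[0]-s*p[1],q[1]+s*p[0]+c*p[1],p[2]])
E
python3 - <<'E'
from h import *
from scipy.optimize import least_squares
c=lambda u,v:(315+(u+.5)/5-.5,185+(v+.5)/5-.5)
L=[((0,-250,100),c(707,288)),((60,-205,54),c(622,205)),((-60,-205,54),c(618,382)),((60,-85,54),c(440,193)),((-60,-85,54),c(436,372))]
r=lambda q:np.ravel([proj('top0',P2W(p,q))-m for p,m in L])
s=least_squares(r,[570,-100,0]); q=s.x; print(q,s.fun.round(1)); np.save('press.npy',q)
for b in(0,20,40): print('knob',b,proj('top0',P2W((0,0,255+b),q)),c(356,214),'scene',proj('scene0',P2W((0,0,255+b),q)),proj('scene0',P2W((0,0,221+b),q)))
for v in (275,287): 
  X=ray('top0',*c(172,v),219); cc,ss=np.cos(q[2]),np.sin(q[2]); d=X[:2]-q[:2]; print('tab',X,cc*d[0]+ss*d[1],-ss*d[0]+cc*d[1],proj('scene0',X))
for n,p in dict(a=(268.75,232.5),b=(225.5,235.5),c=(229.5,272),d=(269.3,273.8)).items(): print(n,ray('top0',*p,9.5).round(1))
im=cv2.imread('pics/scene0.png'); k=6
x0,y0=225,170; o=cv2.resize(im[y0:y0+120,x0:x0+130],None,fx=k,fy=5,interpolation=cv2.INTER_CUBIC)[:, :800]
def dot(p,col=(0,255,0)):
    u,v=proj('scene0',P2W(p,q)); cv2.circle(o,(int((u-x0+.5)*k),int((v-y0+.5)*5)),3,col,-1)
for p in [(0,0,255),(0,0,275),(0,-250,100)]: dot(p)
for p in [(60,-205,54),(-60,-205,54),(-60,-85,54)]: dot(p,(0,0,255))
for p in [(-60,175,150),(-8,175,150),(-60,-40,150)]: dot(p,(255,0,0))
for p in [(-45,-35,190),(83,-35,190),(118,-30,190),(-45,60,190)]: dot(p,(255,0,255))
cv2.imwrite('pics/c3.png',o)
E
```

```text
[ 5.28915612e+02 -1.12323571e+02 -7.32519359e-02] [ 0.5 -0.2 -0.1 -0.4  0.   0.5 -0.  -0.2 -0.4  0.2]
knob 0 [384.52949231 228.76477579] (385.8, 227.4) scene [293.29041112 189.81199406] [293.55156146 200.8733812 ]
knob 20 [385.52401017 227.51644719] (385.8, 227.4) scene [293.13413452 183.19268049] [293.39862549 194.3955647 ]
knob 40 [386.5506978  226.22773875] (385.8, 227.4) scene [292.97584146 176.48795693] [293.24373757 187.83507075]
tab [504.55971886 -13.42567895 219.        ] -31.52856275471825 96.85015411090338 [309.81383087 216.21760786]
tab [497.53597191 -13.27522392 219.        ] -38.54448522020677 96.48616259918721 [312.3851251 215.9626017]
a [563.6 243.9   9.5]
b [555.1 389.4   9.5]
c [431.9 373.4   9.5]
d [424.2 241.1   9.5]
```

View pics/c3.png

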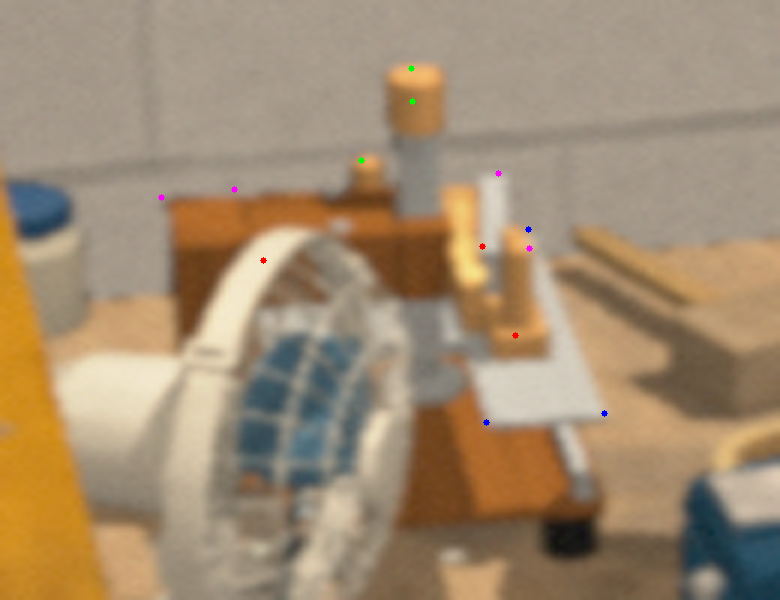

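The overlay agrees with the second camera: the knob is at bar ≈ 18 mm, and the tab top at scene (311,216) matches my world estimate of (500,-13,219), which is press (-35,97). The grip and plate points also fall in place. I set out for the tab.

{"name": "step_arm", "arguments": {"motion": [{"claw": 50,"delta_pos": [0,0,-5],"turn": 0.125},{"claw": 50,"delta_pos": [0,0,-5],"turn": 0.125},{"claw": 50,"delta_pos": [0,0,0],"turn": 0.125},{"claw": 50,"delta_pos": [0,0,0],"turn": 0.125},{"claw": 50,"delta_pos": [0,0,0],"turn": 0.125},{"claw": 50,"delta_pos": [0,0,0],"turn": 0.125},{"claw": 50,"delta_pos": [0,0,0],"turn": 0.125},{"claw": 50,"delta_pos": [0,0,0],"turn": 0.125}], "force": 60}}

```text
clock: 0.77
eef_pos: [235.1, 578.8, 248.9]
tcp_rot: [-3.141, 0.001, 1.75]
contact_force: [-0.6, -0.2, 0.0]
opening: 0.585
grasp_force: 0.0
```

{"name": "step_arm", "arguments": {"motion": [{"claw": 50,"delta_pos": [0,0,0],"turn": 0.125},{"claw": 50,"delta_pos": [0,0,0],"turn": 0.125},{"claw": 50,"delta_pos": [0,0,0],"turn": 0.008}]}}

```text
clock: 1.02
eef_pos: [235.1, 578.8, 248.9]
tcp_rot: [-3.141, 0.001, 1.492]
contact_force: [0.8, 0.3, 0.3]
opening: 0.585
grasp_force: 0.0
```

{"name": "step_arm", "arguments": {"motion": [{"claw": 50,"delta_pos": [-20,10,0],"turn": 0},{"claw": 50,"delta_pos": [-35,19,0],"turn": 0},{"claw": 50,"delta_pos": [-35,19,0],"turn": 0},{"claw": 50,"delta_pos": [-35,19,0],"turn": 0},{"claw": 50,"delta_pos": [-35,19,0],"turn": 0},{"claw": 50,"delta_pos": [-35,19,0],"turn": 0},{"claw": 50,"delta_pos": [-35,19,0],"turn": 0},{"claw": 50,"delta_pos": [-35,19,0],"turn": 0}]}}

```text
clock: 1.68
eef_pos: [358.7, 302.5, 249.3]
tcp_rot: [3.142, 0.0, 1.503]
contact_force: [0.9, 0.3, -0.1]
opening: 0.587
grasp_force: 0.0
```

{"name": "step_arm", "arguments": {"motion": [{"claw": 50,"delta_pos": [-36,19,0]},{"claw": 50,"delta_pos": [-36,19,0]},{"claw": 50,"delta_pos": [-36,19,0]},{"claw": 50,"delta_pos": [-36,19,0]},{"claw": 50,"delta_pos": [-36,19,0]},{"claw": 50,"delta_pos": [-36,19,0]},{"claw": 50,"delta_pos": [-36,19,0]},{"claw": 50,"delta_pos": [-36,19,0]}]}}

```text
schema error: expected keys claw, delta_pos, turn
```

{"name": "step_arm", "arguments": {"motion": [{"claw": 50,"delta_pos": [-10,8,0]},{"claw": 50,"delta_pos": [0,0,0]},{"claw": 50,"delta_pos": [0,0,0]}]}}

```text
schema error: expected keys claw, delta_pos, turn
```

```bash
python3 - <<'E'
from h import *
s=sense();print(s['eef_pos'],s['tcp_rot'],s['qpos'].round(2))
f=snap('top','t1'); g=snap('scene','s1')
a=f['img'][180:280,300:400,::-1]; 
u,v=proj('s1',s['eef_pos']).astype(int); b=g['img'][v-40:v+60,u-50:u+50,::-1]
o=np.hstack([cv2.resize(i,None,fx=4,fy=4,interpolation=cv2.INTER_CUBIC) for i in(a,b)]); cv2.imwrite('pics/v1.png',o); print(u,v)
E
```

```text
[358.68893607 302.50283167 249.25327943] [3.14150674e+00 3.09686987e-05 1.50258695e+00] [ 0.7   0.1   1.94 -0.    1.1   0.77]
404 260
```

View pics/v1.png

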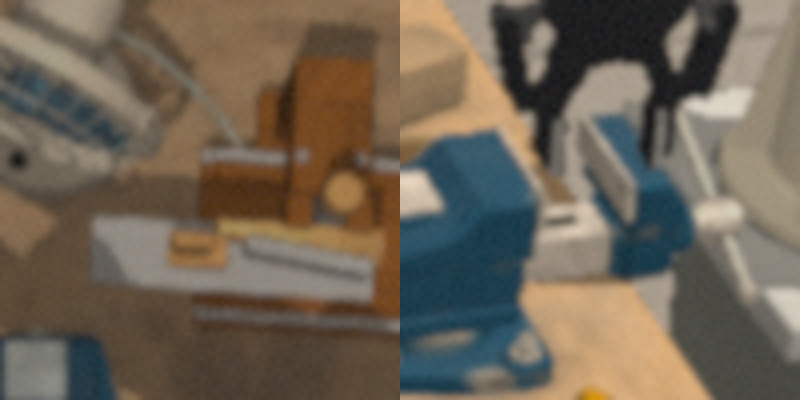

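The move was refused because each row needs the turn key. The view shows the tab on its block at top px (349,240), unchanged, and the path clear. I resend with every key.

{"name": "step_arm", "arguments": {"motion": [{"claw": 50,"delta_pos": [-36,19,0],"turn": 0},{"claw": 50,"delta_pos": [-36,19,0],"turn": 0},{"claw": 50,"delta_pos": [-36,19,0],"turn": 0},{"claw": 50,"delta_pos": [-36,19,0],"turn": 0},{"claw": 50,"delta_pos": [-36,19,0],"turn": 0},{"claw": 50,"delta_pos": [-36,19,0],"turn": 0},{"claw": 50,"delta_pos": [-36,19,0],"turn": 0},{"claw": 50,"delta_pos": [-36,19,0],"turn": 0}]}}

```text
clock: 2.45
eef_pos: [489.6, 4.5, 249.4]
tcp_rot: [3.141, -0.0, 1.502]
contact_force: [0.6, 0.0, -0.3]
opening: 0.586
grasp_force: 0.0
```

{"name": "step_arm", "arguments": {"motion": [{"claw": 50,"delta_pos": [-10,8,0],"turn": 0},{"claw": 50,"delta_pos": [0,0,0],"turn": 0},{"claw": 50,"delta_pos": [0,0,0],"turn": 0}]}}

```text
clock: 2.7
eef_pos: [496.3, -4.4, 249.0]
tcp_rot: [-3.141, -0.0, 1.498]
contact_force: [-0.7, 0.2, 0.2]
opening: 0.587
grasp_force: 0.0
```

```bash
python3 - <<'E'
from h import *
s=sense();print(s['eef_pos'],s['tcp_rot'],s['qpos'].round(2))
f=snap('top','t2'); g=snap('scene','s2')
a=f['img'][180:280,300:400,::-1]; 
u,v=proj('s2',s['eef_pos']).astype(int); b=g['img'][v-40:v+60,u-50:u+50,::-1]
o=np.hstack([cv2.resize(i,None,fx=4,fy=4,interpolation=cv2.INTER_CUBIC) for i in(a,b)]); cv2.imwrite('pics/v2.png',o); print(u,v)
E
```

```text
[496.25855301  -4.40719707 248.95895442] [-3.14072124e+00 -4.98542468e-04  1.49816621e+00] [-0.01  0.14  1.89  0.    1.11  0.06]
313 207
```

View pics/v2.png

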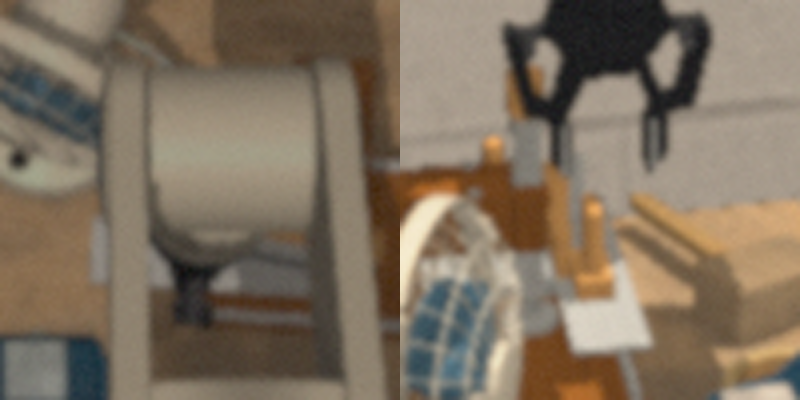

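The two fingers straddle the tab in the scene view (fingers at crop x 558 and 652, tab at 594). A small correction follows, then down and close.

{"name": "step_arm", "arguments": {"motion": [{"claw": 50,"delta_pos": [-8,5,0],"turn": 0},{"claw": 50,"delta_pos": [0,0,20],"turn": 0},{"claw": 50,"delta_pos": [0,0,20],"turn": 0},{"claw": 50,"delta_pos": [0,0,17],"turn": 0},{"claw": 50,"delta_pos": [0,0,0],"turn": 0}]}}

```text
clock: 3.22
eef_pos: [498.7, -12.1, 189.5]
tcp_rot: [-3.137, 0.0, 1.5]
contact_force: [-0.0, -0.4, -0.7]
opening: 0.585
grasp_force: 0.0
```

{"name": "step_arm", "arguments": {"motion": [{"claw": 5,"delta_pos": [0,0,0],"turn": 0},{"claw": 5,"delta_pos": [0,0,0],"turn": 0},{"claw": 5,"delta_pos": [0,0,0],"turn": 0},{"claw": 5,"delta_pos": [0,0,0],"turn": 0},{"claw": 5,"delta_pos": [0,0,0],"turn": 0},{"claw": 5,"delta_pos": [0,0,0],"turn": 0}]}}

```text
clock: 3.72
eef_pos: [504.3, -12.8, 194.0]
tcp_rot: [3.134, -0.001, 1.498]
contact_force: [11.8, -0.0, -7.1]
opening: 0.131
grasp_force: 61.1
```

{"name": "step_arm", "arguments": {"motion": [{"claw": 5,"delta_pos": [0,3,0],"turn": 0},{"claw": 5,"delta_pos": [7,-1,0],"turn": 0},{"claw": 5,"delta_pos": [7,-1,0],"turn": 0},{"claw": 5,"delta_pos": [7,-1,0],"turn": 0},{"claw": 5,"delta_pos": [7,-1,0],"turn": 0},{"claw": 5,"delta_pos": [0,0,0],"turn": 0},{"claw": 5,"delta_pos": [0,0,0],"turn": 0}]}}

```text
clock: 4.3
eef_pos: [502.9, 16.5, 193.7]
tcp_rot: [3.138, -0.001, 1.498]
contact_force: [2.0, 3.6, 6.6]
opening: 0.132
grasp_force: 63.4
```

The wedge is back by about 29 mm. I release and go to the knob.

{"name": "step_arm", "arguments": {"motion": [{"claw": 55,"delta_pos": [0,0,0],"turn": 0},{"claw": 55,"delta_pos": [0,0,0],"turn": 0},{"claw": 55,"delta_pos": [0,0,0],"turn": 0},{"claw": 60,"delta_pos": [0,0,-30],"turn": 0},{"claw": 60,"delta_pos": [0,0,-40],"turn": 0},{"claw": 60,"delta_pos": [0,0,-40],"turn": 0},{"claw": 60,"delta_pos": [-26,9,0],"turn": 0},{"claw": 60,"delta_pos": [-35,9,0],"turn": 0}]}}

```text
clock: 4.97
eef_pos: [516.7, -46.1, 305.2]
tcp_rot: [3.136, -0.001, 1.501]
contact_force: [0.6, 0.1, -0.8]
opening: 0.704
grasp_force: 0.0
```

{"name": "step_arm", "arguments": {"motion": [{"claw": 60,"delta_pos": [-35,9,0],"turn": 0},{"claw": 60,"delta_pos": [-30,8,0],"turn": 0},{"claw": 60,"delta_pos": [0,0,0],"turn": 0},{"claw": 60,"delta_pos": [0,0,0],"turn": 0}]}}

```text
clock: 5.3
eef_pos: [527.2, -114.3, 301.8]
tcp_rot: [-3.141, -0.0, 1.495]
contact_force: [-0.7, 0.5, 0.1]
opening: 0.705
grasp_force: 0.0
```

```bash
python3 - <<'E'
from h import *
s=sense();print(s['eef_pos'],s['tcp_rot'],s['qpos'].round(2))
g=snap('scene','s3')
u,v=proj('s3',s['eef_pos']).astype(int); b=g['img'][v-50:v+90,u-60:u+60,::-1]
cv2.imwrite('pics/v3.png',cv2.resize(b,None,fx=4,fy=4,interpolation=cv2.INTER_CUBIC)); print(u,v)
E
```

```text
[ 527.22322093 -114.31569561  301.83806179] [-3.14068150e+00 -2.25113688e-04  1.49495537e+00] [-0.22  0.16  1.74  0.    1.24 -0.14]
293 173
```

View pics/v3.png

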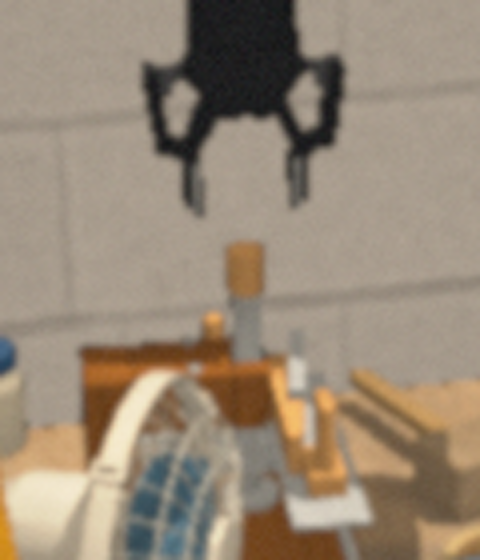

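The knob (crop x 243) is midway between the fingers (193 and 297), and the wedge block has visibly moved back. Down, pinch, lift.

{"name": "step_arm", "arguments": {"motion": [{"claw": 60,"delta_pos": [1,1,15],"turn": 0},{"claw": 60,"delta_pos": [1,0,20],"turn": 0},{"claw": 60,"delta_pos": [0,0,17],"turn": 0},{"claw": 60,"delta_pos": [0,0,0],"turn": 0},{"claw": 20,"delta_pos": [0,0,0],"turn": 0},{"claw": 20,"delta_pos": [0,0,0],"turn": 0},{"claw": 20,"delta_pos": [0,0,0],"turn": 0},{"claw": 20,"delta_pos": [0,0,0],"turn": 0}]}}

```text
clock: 6.02
eef_pos: [529.2, -110.8, 251.5]
tcp_rot: [3.14, -0.0, 1.498]
contact_force: [-0.8, 1.6, 3.2]
opening: 0.308
grasp_force: 59.0
```

{"name": "step_arm", "arguments": {"motion": [{"claw": 20,"delta_pos": [0,0,0],"turn": 0},{"claw": 20,"delta_pos": [0,0,0],"turn": 0}]}}

```text
clock: 6.18
eef_pos: [529.1, -110.9, 251.1]
tcp_rot: [3.14, -0.0, 1.498]
contact_force: [0.9, 3.7, 3.5]
opening: 0.31
grasp_force: 59.1
```

{"name": "step_arm", "arguments": {"motion": [{"claw": 20,"delta_pos": [0,0,-6],"turn": 0},{"claw": 20,"delta_pos": [0,0,-8],"turn": 0},{"claw": 20,"delta_pos": [0,0,-8],"turn": 0},{"claw": 20,"delta_pos": [0,0,-8],"turn": 0},{"claw": 20,"delta_pos": [0,0,-7],"turn": 0},{"claw": 20,"delta_pos": [0,0,0],"turn": 0},{"claw": 20,"delta_pos": [0,0,0],"turn": 0}]}}

```text
clock: 6.77
eef_pos: [529.1, -110.9, 287.8]
tcp_rot: [3.14, -0.001, 1.498]
contact_force: [1.0, 3.7, 3.6]
opening: 0.309
grasp_force: 60.3
```

```bash
python3 - <<'E'
from h import *
s=sense();print(s['eef_pos'],s['contact_force'],s['opening'])
g=snap('scene','s4');h=snap('top','t4')
b=g['img'][140:260,230:350,::-1]
# pads: bench close-up of the top view (view with brightness)
a=np.clip(h['img'][205:305,185:305,::-1]*1.4,0,255).astype('uint8')
o=np.hstack([cv2.resize(b,(400,400),interpolation=cv2.INTER_CUBIC),cv2.resize(a,(400,333),interpolation=cv2.INTER_CUBIC)[:333]]) if 0 else None
A=cv2.resize(b,(400,400),interpolation=cv2.INTER_CUBIC);B=np.zeros_like(A);B[:333]=cv2.resize(a,(400,333),interpolation=cv2.INTER_CUBIC)
cv2.imwrite('pics/v4.png',np.hstack([A,B]))
q=np.load('press.npy')
for b in(30,50,60): print(b,proj('s4',P2W((0,0,255+b),q)))
E
```

```text
[ 529.07775501 -110.92267137  287.82680588] [1.04018958 3.72917189 3.62148142] 0.30898727785571817
30 [293.05524248 179.85109794]
50 [292.89592652 173.10304814]
60 [292.81549266 169.69615956]
```

View pics/v4.png

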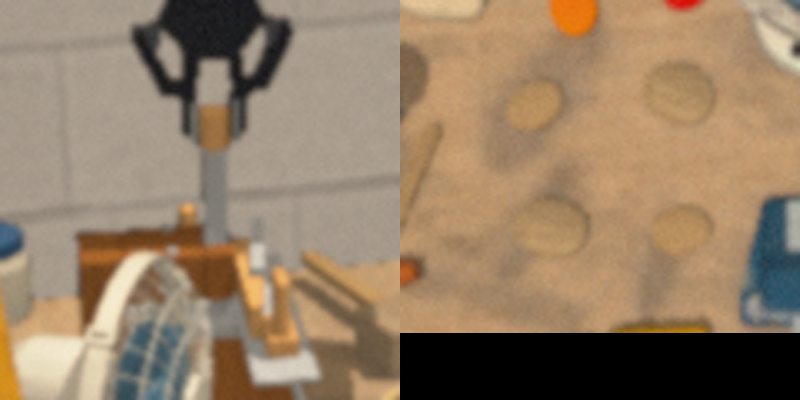

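The knob top now sits at about row 172, so bar ≈ 53-55 mm and lifted clear. In the bright top crop the pads are at (680,93) large, (534,105) small, (550,227) large and (681,230) small. I fit their outlines while releasing the knob.

{"name": "step_arm", "arguments": {"motion": [{"claw": 60,"delta_pos": [0,0,0],"turn": 0},{"claw": 60,"delta_pos": [0,0,0],"turn": 0},{"claw": 60,"delta_pos": [0,0,0],"turn": 0},{"claw": 70,"delta_pos": [0,0,-20],"turn": 0},{"claw": 80,"delta_pos": [0,0,-30],"turn": 0},{"claw": 80,"delta_pos": [0,0,0],"turn": 0}]}}

```text
clock: 7.37
eef_pos: [530.5, -112.0, 342.0]
tcp_rot: [3.135, 0.001, 1.498]
contact_force: [1.6, 0.3, 0.9]
opening: 0.938
grasp_force: 0.0
```

```bash
cat >> h.py <<'E'
def pads(name,guess,r=48):
    im=cv2.imread(f'pics/{name}.png'); out={}
    for n,(u,v) in guess.items():
        x0,y0=int(u)-20,int(v)-20; c=cv2.resize(im[y0:y0+41,x0:x0+41],None,fx=6,fy=6,interpolation=cv2.INTER_CUBIC)
        c=cv2.GaussianBlur(c,(9,9),0); m=np.full(c.shape[:2],cv2.GC_BGD,'uint8'); ctr=(int((u-x0+.5)*6),int((v-y0+.5)*6))
        R=70 if n in'ac' else 60
        cv2.circle(m,ctr,R+14,cv2.GC_PR_BGD,-1);cv2.circle(m,ctr,R-12,cv2.GC_PR_FGD,-1);cv2.circle(m,ctr,25,cv2.GC_FGD,-1)
        cv2.grabCut(c,m,None,np.zeros((1,65)),np.zeros((1,65)),6,cv2.GC_INIT_WITH_MASK)
        k=((m==1)|(m==3)).astype('uint8'); k=cv2.morphologyEx(k,cv2.MORPH_OPEN,np.ones((15,15)))
        cs=max(cv2.findContours(k,0,2)[0],key=cv2.contourArea); e=cv2.fitEllipse(cs)
        uv=np.array([(x0+(p[0]+.5)/6-.5,y0+(p[1]+.5)/6-.5) for p in cs[:,0].astype(float)])
        W=np.array([ray(name,*p,10)[:2] for p in uv],'float32'); w=cv2.fitEllipse(W.reshape(-1,1,2)); sa=np.radians(w[2])
        out[n]=w; print(n,'px',round(x0+(e[0][0]+.5)/6-.5,1),round(y0+(e[0][1]+.5)/6-.5,1),'world',np.round(w[0],1),'axes',np.round(w[1],1),'short-axis angle',round((sa+np.pi/2)%np.pi-np.pi/2,2))
    return out
E
python3 - <<'E'
from h import *
pads('t4',dict(a=(269,232.9),b=(225.2,236.5),c=(230,273),d=(269.3,274)))
q=np.load('press.npy');print('anvil out',P2W((0,-140,54),q))
E
```

```text
a px 268.6 232.7 world [562.8 244.5] axes [66.5 77.3] short-axis angle -0.42
b px 224.5 236.3 world [552.5 392.6] axes [44.9 58.2] short-axis angle 0.57
c px 230.7 272.7 world [429.4 369.1] axes [65.9 77.2] short-axis angle -0.17
d px 269.2 273.7 world [424.6 241.3] axes [54.2 62.4] short-axis angle 0.21
anvil out [ 518.66951026 -251.9481298    54.        ]
```

{"name": "step_arm", "arguments": {"motion": [{"claw": 80,"delta_pos": [25,-7,0],"turn": 0},{"claw": 80,"delta_pos": [38,-11,0],"turn": 0},{"claw": 80,"delta_pos": [38,-11,0],"turn": 0},{"claw": 80,"delta_pos": [38,-11,0],"turn": 0},{"claw": 80,"delta_pos": [38,-11,0],"turn": 0},{"claw": 80,"delta_pos": [38,-11,0],"turn": 0},{"claw": 80,"delta_pos": [38,-11,0],"turn": 0},{"claw": 80,"delta_pos": [38,-11,0],"turn": 0}]}}

```text
clock: 8.03
eef_pos: [465.3, 186.6, 337.1]
tcp_rot: [3.141, 0.0, 1.498]
contact_force: [1.7, -0.7, 0.1]
opening: 0.936
grasp_force: 0.0
```

{"name": "step_arm", "arguments": {"motion": [{"claw": 85,"delta_pos": [38,-11,0],"turn": 0},{"claw": 85,"delta_pos": [32,-9,20],"turn": 0},{"claw": 85,"delta_pos": [30,-9,24],"turn": 0},{"claw": 85,"delta_pos": [28,-9,28],"turn": 0},{"claw": 85,"delta_pos": [20,-7,35],"turn": 0},{"claw": 85,"delta_pos": [18,-7,35],"turn": 0},{"claw": 85,"delta_pos": [0,0,38],"turn": 0.1},{"claw": 85,"delta_pos": [0,0,38],"turn": 0}]}}

```text
clock: 8.7
eef_pos: [425.9, 355.4, 117.6]
tcp_rot: [3.141, -0.0, 1.394]
contact_force: [-0.6, 0.1, -0.7]
opening: 0.996
grasp_force: 0.0
```

{"name": "step_arm", "arguments": {"motion": [{"claw": 85,"delta_pos": [15,1,20],"turn": 0},{"claw": 85,"delta_pos": [0,0,30],"turn": 0},{"claw": 85,"delta_pos": [0,0,30],"turn": 0},{"claw": 85,"delta_pos": [0,0,15],"turn": 0},{"claw": 85,"delta_pos": [0,0,10],"turn": 0},{"claw": 85,"delta_pos": [0,0,0],"turn": 0},{"claw": 85,"delta_pos": [0,0,0],"turn": 0}]}}

```text
clock: 9.28
eef_pos: [430.0, 369.1, 14.3]
tcp_rot: [-3.141, 0.0, 1.398]
contact_force: [-0.4, 0.7, -0.1]
opening: 0.989
grasp_force: 0.0
```

{"name": "step_arm", "arguments": {"motion": [{"claw": 85,"delta_pos": [1,0,4],"turn": 0},{"claw": 50,"delta_pos": [0,0,0],"turn": 0},{"claw": 50,"delta_pos": [0,0,0],"turn": 0},{"claw": 50,"delta_pos": [0,0,0],"turn": 0},{"claw": 50,"delta_pos": [0,0,0],"turn": 0},{"claw": 50,"delta_pos": [0,0,0],"turn": 0},{"claw": 50,"delta_pos": [0,0,0],"turn": 0}], "force": 40}}

```text
clock: 9.87
eef_pos: [430.6, 370.5, 11.8]
tcp_rot: [3.141, -0.001, 1.398]
contact_force: [-1.0, -2.0, 10.7]
opening: 0.645
grasp_force: 40.1
```

The pad is gripped (reading 0.645, about 58 mm on this scale). I carry it high over the knob to the sled.

{"name": "step_arm", "arguments": {"motion": [{"claw": 50,"delta_pos": [0,0,-20],"turn": -0.1},{"claw": 50,"delta_pos": [-20,5,-20],"turn": 0},{"claw": 50,"delta_pos": [-30,7,-25],"turn": 0},{"claw": 50,"delta_pos": [-32,7,-25],"turn": 0},{"claw": 50,"delta_pos": [-32,7,-25],"turn": 0},{"claw": 50,"delta_pos": [-32,7,-25],"turn": 0},{"claw": 50,"delta_pos": [-32,7,-25],"turn": 0},{"claw": 50,"delta_pos": [-32,7,-25],"turn": 0}]}}

```text
clock: 10.53
eef_pos: [461.4, 155.7, 202.1]
tcp_rot: [3.141, -0.0, 1.498]
contact_force: [0.7, 0.3, -0.0]
opening: 0.644
grasp_force: 42.2
```

{"name": "step_arm", "arguments": {"motion": [{"claw": 50,"delta_pos": [-32,7,-25],"turn": 0},{"claw": 50,"delta_pos": [-32,7,-25],"turn": 0},{"claw": 50,"delta_pos": [-32,7,-25],"turn": 0},{"claw": 50,"delta_pos": [-32,7,-25],"turn": 0},{"claw": 50,"delta_pos": [-32,7,-25],"turn": 0},{"claw": 50,"delta_pos": [-32,7,-25],"turn": 0},{"claw": 50,"delta_pos": [-32,7,-20],"turn": 0},{"claw": 50,"delta_pos": [-35,7,0],"turn": 0}]}}

```text
clock: 11.2
eef_pos: [500.0, -106.9, 375.6]
tcp_rot: [3.134, 0.001, 1.498]
contact_force: [0.3, -0.4, 0.6]
opening: 0.646
grasp_force: 42.2
```

{"name": "step_arm", "arguments": {"motion": [{"claw": 50,"delta_pos": [-38,8,0],"turn": 0},{"claw": 50,"delta_pos": [-38,8,0],"turn": 0},{"claw": 50,"delta_pos": [-38,8,0],"turn": 0},{"claw": 50,"delta_pos": [-20,5,0],"turn": 0},{"claw": 50,"delta_pos": [0,0,0],"turn": 0}]}}

```text
clock: 11.62
eef_pos: [517.7, -244.8, 370.3]
tcp_rot: [3.141, 0.002, 1.494]
contact_force: [0.2, 0.3, -0.9]
opening: 0.639
grasp_force: 42.2
```

{"name": "step_arm", "arguments": {"motion": [{"claw": 50,"delta_pos": [-7,1,30],"turn": 0},{"claw": 50,"delta_pos": [0,0,38],"turn": 0},{"claw": 50,"delta_pos": [0,0,38],"turn": 0},{"claw": 50,"delta_pos": [0,0,38],"turn": 0},{"claw": 50,"delta_pos": [0,0,38],"turn": 0},{"claw": 50,"delta_pos": [0,0,38],"turn": 0},{"claw": 50,"delta_pos": [0,0,25],"turn": 0},{"claw": 50,"delta_pos": [0,0,15],"turn": 0}]}}

```text
clock: 12.28
eef_pos: [516.3, -246.3, 107.4]
tcp_rot: [-3.138, -0.002, 1.498]
contact_force: [0.0, -0.3, 0.2]
opening: 0.638
grasp_force: 42.3
```

{"name": "step_arm", "arguments": {"motion": [{"claw": 50,"delta_pos": [0,0,10],"turn": 0},{"claw": 50,"delta_pos": [0,0,10],"turn": 0},{"claw": 50,"delta_pos": [0,0,6],"turn": 0},{"claw": 50,"delta_pos": [0,0,6],"turn": 0},{"claw": 50,"delta_pos": [0,0,0],"turn": 0},{"claw": 50,"delta_pos": [0,0,0],"turn": 0}]}}

```text
clock: 12.78
eef_pos: [518.5, -248.0, 78.8]
tcp_rot: [3.141, 0.0, 1.498]
contact_force: [0.1, 0.1, -0.5]
opening: 0.643
grasp_force: 42.3
```

{"name": "step_arm", "arguments": {"motion": [{"claw": 50,"delta_pos": [-4,0,5],"turn": 0},{"claw": 50,"delta_pos": [0,0,4],"turn": 0},{"claw": 50,"delta_pos": [0,0,2],"turn": 0},{"claw": 50,"delta_pos": [0,0,0],"turn": 0}]}}

```text
clock: 13.12
eef_pos: [517.6, -252.0, 66.8]
tcp_rot: [-3.141, -0.0, 1.497]
contact_force: [0.1, 0.1, -0.2]
opening: 0.64
grasp_force: 42.3
```

{"name": "step_arm", "arguments": {"motion": [{"claw": 50,"delta_pos": [0,0,1],"turn": 0},{"claw": 50,"delta_pos": [0,0,1],"turn": 0},{"claw": 80,"delta_pos": [0,0,0],"turn": 0},{"claw": 80,"delta_pos": [0,0,0],"turn": 0},{"claw": 80,"delta_pos": [0,0,0],"turn": 0},{"claw": 85,"delta_pos": [0,0,-20],"turn": 0},{"claw": 85,"delta_pos": [0,0,-35],"turn": 0},{"claw": 85,"delta_pos": [0,0,-40],"turn": 0}]}}

```text
clock: 13.78
eef_pos: [516.4, -251.2, 159.5]
tcp_rot: [-3.137, -0.002, 1.498]
contact_force: [0.5, -1.1, -0.3]
opening: 0.994
grasp_force: 0.0
```

{"name": "step_arm", "arguments": {"motion": [{"claw": 85,"delta_pos": [0,0,-40],"turn": 0},{"claw": 85,"delta_pos": [0,0,-40],"turn": 0},{"claw": 85,"delta_pos": [0,0,-40],"turn": 0},{"claw": 85,"delta_pos": [0,0,-40],"turn": 0},{"claw": 85,"delta_pos": [10,-2,-38],"turn": 0},{"claw": 85,"delta_pos": [38,-8,-10],"turn": 0},{"claw": 85,"delta_pos": [40,-8,0],"turn": 0},{"claw": 85,"delta_pos": [40,-8,0],"turn": 0}]}}

```text
clock: 14.45
eef_pos: [501.3, -121.5, 369.6]
tcp_rot: [3.139, 0.0, 1.496]
contact_force: [1.8, 1.2, -0.2]
opening: 0.992
grasp_force: 0.0
```

{"name": "step_arm", "arguments": {"motion": [{"claw": 85,"delta_pos": [40,-8,0],"turn": 0},{"claw": 85,"delta_pos": [40,-8,0],"turn": 0},{"claw": 85,"delta_pos": [40,-8,0],"turn": 0},{"claw": 85,"delta_pos": [40,-8,0],"turn": 0},{"claw": 85,"delta_pos": [40,-8,0],"turn": 0},{"claw": 85,"delta_pos": [40,-8,0],"turn": 0},{"claw": 85,"delta_pos": [40,-8,0],"turn": 0}]}}

```text
clock: 15.03
eef_pos: [465.1, 162.8, 368.5]
tcp_rot: [3.141, -0.0, 1.498]
contact_force: [1.1, -0.2, 0.1]
opening: 1.001
grasp_force: 0.0
```

```bash
python3 - <<'E'
from h import *
s=sense();print(s['eef_pos'],s['tcp_rot'])
f=snap('top','t5'); snap('scene','s5')
print('fan base',ray('top0',308,212,20),ray('scene0',272,315,20))
for z in (150,200,250,300): print(z,ray('scene0',275,215,z).round(),ray('top0',320,182,z).round(),proj('s5',(515,-250,64)))
a=f['img'][200:290,180:480,::-1]; cv2.imwrite('pics/v5.png',cv2.resize(np.clip(a*1.3,0,255).astype('uint8'),(800,240),interpolation=cv2.INTER_CUBIC))
E
```

```text
[465.11726788 162.83011188 368.48762693] [ 3.14100938e+00 -1.96955719e-04  1.49779003e+00]
fan base [630.5150625  110.62633461  20.        ] [639.17016703 130.74252423  20.        ]
150 [ 573. -176.  150.] [698.  69. 150.] [290.31527772 227.01389641]
200 [588. -79. 200.] [683.  69. 200.] [290.31527772 227.01389641]
250 [603.  18. 250.] [669.  69. 250.] [290.31527772 227.01389641]
300 [618. 115. 300.] [655.  69. 300.] [290.31527772 227.01389641]
```

View pics/v5.png

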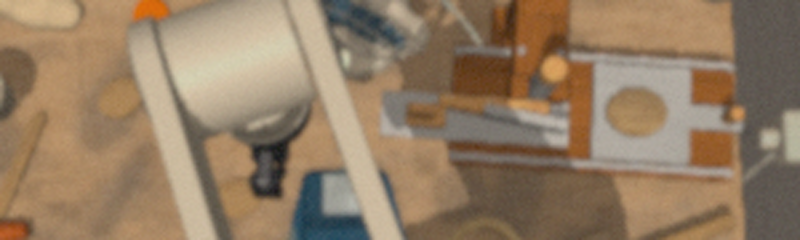

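The first pad lies at top px (418.5,241.6), near the plate's middle. I check it numerically, along with the clearance to the fan near pad a.

```bash
python3 - <<'E'
from h import *
q=np.load('press.npy')
print('anvil px',proj('t5',P2W((0,-140,64),q)),'pad c at',ray('t5',418.5,241.6,64))
try: 
  for n in 'c': 
    im=cv2.imread('pics/t5.png'); pads('t5',dict(c=(418.5,241.6)))
except Exception as e: print(e)
# fan ring centre
from scipy.optimize import least_squares
s=least_squares(lambda X:np.r_[proj('top0',X)-(312,200),proj('scene0',X)-(272,258)],[630,110,180]);print('ring',s.x,s.fun)
for uv in((278,184),(345,218)):
  for z in (120,180,240): print(uv,z,ray('top0',*uv,z).round())
E
```

```text
anvil px [419.40451338 241.58187369] pad c at [ 518.64526207 -249.00112642   64.        ]
c px 418.2 241.7 world [ 526.3 -259.9] axes [65.8 78.7] short-axis angle -0.06
ring [630.27698615  95.00041361 171.15233491] [-0.4104833   1.55123418 -1.29283733 -0.27834077]
(278, 184) 120 [701. 202. 120.]
(278, 184) 180 [684. 197. 180.]
(278, 184) 240 [667. 191. 240.]
(345, 218) 120 [588.  -9. 120.]
(345, 218) 180 [576.  -5. 180.]
(345, 218) 240 [564.  -2. 240.]
```

Pad c sits 3 mm from the anvil. The fan ring centre is at about (630,95) and stays more than 60 mm from the gripper at pad a. On to pad a.

{"name": "step_arm", "arguments": {"motion": [{"claw": 85,"delta_pos": [22,20,0],"turn": 0},{"claw": 85,"delta_pos": [24,24,0],"turn": 0},{"claw": 85,"delta_pos": [24,24,10],"turn": 0},{"claw": 85,"delta_pos": [18,23,20],"turn": 0},{"claw": 85,"delta_pos": [0,0,38],"turn": 0.09},{"claw": 85,"delta_pos": [0,0,38],"turn": 0.09},{"claw": 85,"delta_pos": [0,0,38],"turn": 0},{"claw": 85,"delta_pos": [0,0,38],"turn": 0}]}}

```text
clock: 15.8
eef_pos: [563.1, 241.4, 184.5]
tcp_rot: [3.141, 0.0, 1.317]
contact_force: [0.6, -0.1, 0.3]
opening: 0.997
grasp_force: 0.0
```

{"name": "step_arm", "arguments": {"motion": [{"claw": 85,"delta_pos": [0,0,38],"turn": 0},{"claw": 85,"delta_pos": [0,0,38],"turn": 0},{"claw": 85,"delta_pos": [0,0,30],"turn": 0},{"claw": 85,"delta_pos": [0,0,20],"turn": 0},{"claw": 85,"delta_pos": [0,0,10],"turn": 0},{"claw": 85,"delta_pos": [0,0,0],"turn": 0},{"claw": 85,"delta_pos": [0,0,0],"turn": 0}]}}

```text
clock: 16.38
eef_pos: [563.5, 241.8, 50.7]
tcp_rot: [3.142, 0.0, 1.318]
contact_force: [0.2, 0.6, 0.9]
opening: 0.997
grasp_force: 0.0
```

```bash
python3 - <<'E'
from h import *
s=sense();print(s['eef_pos'],s['tcp_rot'],s['contact_force'])
g=snap('scene','s6'); u,v=300,345
cv2.imwrite('pics/v6.png',cv2.resize(g['img'][v-75:v+60,u-70:u+110,::-1],None,fx=4,fy=4,interpolation=cv2.INTER_CUBIC))
E
```

```text
[563.49173973 241.84870917  50.67223343] [3.14150637e+00 5.48898720e-05 1.31763371e+00] [0.23434784 0.63933899 0.8993719 ]
```

View pics/v6.png

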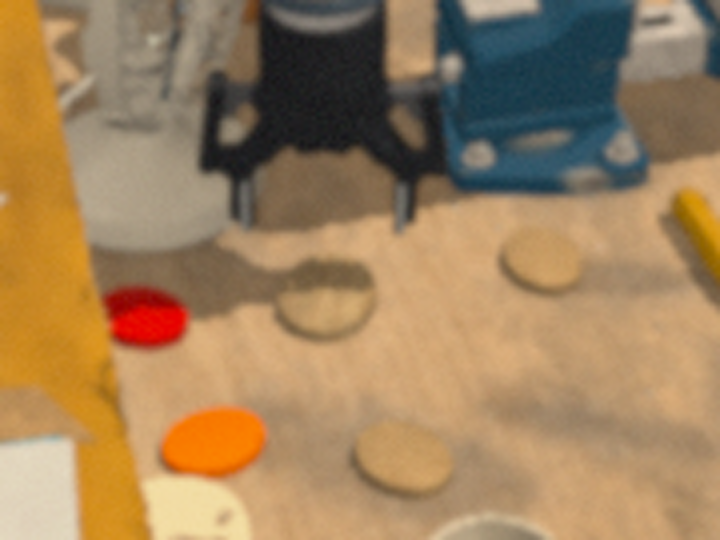

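Fingers straddle pad a (crop (325,298)), and the other pads are still in place. Down and grip.

{"name": "step_arm", "arguments": {"motion": [{"claw": 85,"delta_pos": [5,-2,15],"turn": 0},{"claw": 85,"delta_pos": [0,0,15],"turn": 0},{"claw": 85,"delta_pos": [0,0,10],"turn": 0},{"claw": 85,"delta_pos": [0,0,0],"turn": 0},{"claw": 85,"delta_pos": [0,0,0],"turn": 0}]}}

```text
clock: 16.85
eef_pos: [562.7, 247.5, 11.0]
tcp_rot: [3.141, -0.0, 1.318]
contact_force: [0.8, -0.9, -0.9]
opening: 0.992
grasp_force: 0.0
```

{"name": "step_arm", "arguments": {"motion": [{"claw": 50,"delta_pos": [0,0,0],"turn": 0},{"claw": 50,"delta_pos": [0,0,0],"turn": 0},{"claw": 50,"delta_pos": [0,0,0],"turn": 0},{"claw": 50,"delta_pos": [0,0,0],"turn": 0},{"claw": 50,"delta_pos": [0,0,0],"turn": 0},{"claw": 50,"delta_pos": [0,0,0],"turn": 0},{"claw": 50,"delta_pos": [0,0,0],"turn": 0}]}}

```text
clock: 17.43
eef_pos: [563.0, 247.6, 11.8]
tcp_rot: [3.141, -0.001, 1.317]
contact_force: [-2.5, -0.5, 9.7]
opening: 0.646
grasp_force: 40.4
```

{"name": "step_arm", "arguments": {"motion": [{"claw": 50,"delta_pos": [0,0,-30],"turn": -0.09},{"claw": 50,"delta_pos": [0,0,-35],"turn": -0.09},{"claw": 50,"delta_pos": [-19,-8,-35],"turn": 0},{"claw": 50,"delta_pos": [-19,-8,-35],"turn": 0},{"claw": 50,"delta_pos": [-19,-8,-35],"turn": 0},{"claw": 50,"delta_pos": [-19,-8,-35],"turn": 0},{"claw": 50,"delta_pos": [-19,-8,-35],"turn": 0},{"claw": 50,"delta_pos": [-19,-8,-35],"turn": 0}]}}

```text
clock: 18.1
eef_pos: [505.3, 136.3, 287.5]
tcp_rot: [3.141, -0.0, 1.498]
contact_force: [1.7, 0.5, -1.4]
opening: 0.642
grasp_force: 41.9
```

{"name": "step_arm", "arguments": {"motion": [{"claw": 50,"delta_pos": [-19,-7,-35],"turn": 0},{"claw": 50,"delta_pos": [-19,-7,-35],"turn": 0},{"claw": 50,"delta_pos": [-38,6,-8],"turn": 0},{"claw": 50,"delta_pos": [-39,6,0],"turn": 0},{"claw": 50,"delta_pos": [-39,6,0],"turn": 0},{"claw": 50,"delta_pos": [-39,6,0],"turn": 0},{"claw": 50,"delta_pos": [-39,6,0],"turn": 0},{"claw": 50,"delta_pos": [-39,6,0],"turn": 0}]}}

```text
clock: 18.77
eef_pos: [507.9, -136.6, 364.0]
tcp_rot: [3.14, 0.0, 1.498]
contact_force: [1.8, 0.9, -1.1]
opening: 0.647
grasp_force: 41.9
```

{"name": "step_arm", "arguments": {"motion": [{"claw": 50,"delta_pos": [-39,6,0],"turn": 0},{"claw": 50,"delta_pos": [-39,6,0],"turn": 0},{"claw": 50,"delta_pos": [-35,6,0],"turn": 0},{"claw": 50,"delta_pos": [0,0,20],"turn": 0},{"claw": 50,"delta_pos": [0,0,30],"turn": 0},{"claw": 50,"delta_pos": [0,0,38],"turn": 0},{"claw": 50,"delta_pos": [0,0,38],"turn": 0},{"claw": 50,"delta_pos": [0,0,0],"turn": 0}]}}

```text
clock: 19.43
eef_pos: [514.1, -247.0, 230.9]
tcp_rot: [-3.132, -0.004, 1.497]
contact_force: [-1.7, 0.3, -2.0]
opening: 0.646
grasp_force: 42.4
```

{"name": "step_arm", "arguments": {"motion": [{"claw": 50,"delta_pos": [-5,4,30],"turn": 0},{"claw": 50,"delta_pos": [0,0,35],"turn": 0},{"claw": 50,"delta_pos": [0,0,35],"turn": 0},{"claw": 50,"delta_pos": [0,0,25],"turn": 0},{"claw": 50,"delta_pos": [0,0,10],"turn": 0},{"claw": 50,"delta_pos": [0,0,0],"turn": 0},{"claw": 50,"delta_pos": [0,0,0],"turn": 0},{"claw": 50,"delta_pos": [0,0,0],"turn": 0}]}}

```text
clock: 20.1
eef_pos: [523.3, -254.7, 104.8]
tcp_rot: [3.138, 0.001, 1.498]
contact_force: [0.1, 0.2, -0.0]
opening: 0.645
grasp_force: 42.4
```

{"name": "step_arm", "arguments": {"motion": [{"claw": 50,"delta_pos": [2,-5,10],"turn": 0},{"claw": 50,"delta_pos": [0,0,9],"turn": 0},{"claw": 50,"delta_pos": [0,0,5],"turn": 0},{"claw": 50,"delta_pos": [0,0,3],"turn": 0},{"claw": 50,"delta_pos": [0,0,0],"turn": 0},{"claw": 50,"delta_pos": [0,0,0],"turn": 0}]}}

```text
clock: 20.6
eef_pos: [516.3, -251.6, 75.8]
tcp_rot: [-3.14, -0.0, 1.498]
contact_force: [-5.3, 0.5, 11.6]
opening: 0.64
grasp_force: 45.0
```

{"name": "step_arm", "arguments": {"motion": [{"claw": 50,"delta_pos": [0,0,-1],"turn": 0},{"claw": 80,"delta_pos": [0,0,0],"turn": 0},{"claw": 80,"delta_pos": [0,0,0],"turn": 0},{"claw": 80,"delta_pos": [0,0,0],"turn": 0},{"claw": 80,"delta_pos": [0,0,0],"turn": 0},{"claw": 75,"delta_pos": [0,0,-20],"turn": 0},{"claw": 75,"delta_pos": [0,0,-35],"turn": 0},{"claw": 75,"delta_pos": [0,0,-40],"turn": 0}]}}

```text
clock: 21.27
eef_pos: [515.4, -250.9, 170.4]
tcp_rot: [-3.137, -0.002, 1.498]
contact_force: [0.1, -0.2, -0.0]
opening: 0.876
grasp_force: 0.0
```

{"name": "step_arm", "arguments": {"motion": [{"claw": 75,"delta_pos": [0,0,-40],"turn": 0},{"claw": 75,"delta_pos": [0,0,-40],"turn": 0},{"claw": 75,"delta_pos": [0,0,-40],"turn": 0},{"claw": 75,"delta_pos": [0,0,-40],"turn": 0},{"claw": 75,"delta_pos": [10,-2,-38],"turn": 0},{"claw": 75,"delta_pos": [38,-10,-5],"turn": 0},{"claw": 75,"delta_pos": [39,-11,0],"turn": 0},{"claw": 75,"delta_pos": [39,-11,0],"turn": 0}]}}

```text
clock: 21.93
eef_pos: [491.9, -122.5, 375.1]
tcp_rot: [3.14, 0.0, 1.496]
contact_force: [1.1, 0.7, 0.6]
opening: 0.877
grasp_force: 0.0
```

{"name": "step_arm", "arguments": {"motion": [{"claw": 75,"delta_pos": [39,-11,0],"turn": 0},{"claw": 75,"delta_pos": [39,-11,0],"turn": 0},{"claw": 75,"delta_pos": [39,-11,0],"turn": 0},{"claw": 75,"delta_pos": [39,-11,0],"turn": 0},{"claw": 75,"delta_pos": [39,-11,0],"turn": 0},{"claw": 75,"delta_pos": [39,-11,0],"turn": 0},{"claw": 75,"delta_pos": [39,-11,0],"turn": 0},{"claw": 75,"delta_pos": [39,-11,0],"turn": 0}]}}

```text
clock: 22.6
eef_pos: [426.2, 196.0, 374.4]
tcp_rot: [3.141, -0.0, 1.498]
contact_force: [0.9, 0.5, 0.4]
opening: 0.879
grasp_force: 0.0
```

{"name": "step_arm", "arguments": {"motion": [{"claw": 75,"delta_pos": [35,-10,0],"turn": 0},{"claw": 75,"delta_pos": [0,0,20],"turn": -0.085},{"claw": 75,"delta_pos": [0,0,35],"turn": -0.085},{"claw": 75,"delta_pos": [0,0,35],"turn": 0},{"claw": 75,"delta_pos": [0,0,0],"turn": 0},{"claw": 75,"delta_pos": [0,0,0],"turn": 0}]}}

```text
clock: 23.1
eef_pos: [418.8, 229.3, 283.5]
tcp_rot: [-3.138, 0.001, 1.667]
contact_force: [-0.2, -0.2, 1.1]
opening: 0.881
grasp_force: 0.0
```

```bash
python3 - <<'E'
from h import *
s=sense();print(s['eef_pos'],s['tcp_rot'])
f=snap('top','t7')
q=np.load('press.npy');print('anvil px',proj('t7',P2W((0,-140,74),q)))
pads('t7',dict(a=(419,241)))
im=f['img'][:,:,::-1]
A=cv2.resize(im[195:290,395:475],(400,475),interpolation=cv2.INTER_CUBIC); B=cv2.resize(im[205:300,185:265],(400,475),interpolation=cv2.INTER_CUBIC)
cv2.imwrite('pics/v7.png',np.hstack([A,B]))
E
```

```text
[418.80536158 229.34442916 283.47388257] [-3.13814867e+00  1.47382919e-03  1.66729268e+00]
anvil px [420.0726021  241.13162327]
a px 419.3 241.5 world [ 526.8 -263.5] axes [67.  83.9] short-axis angle -0.1
```

View pics/v7.png

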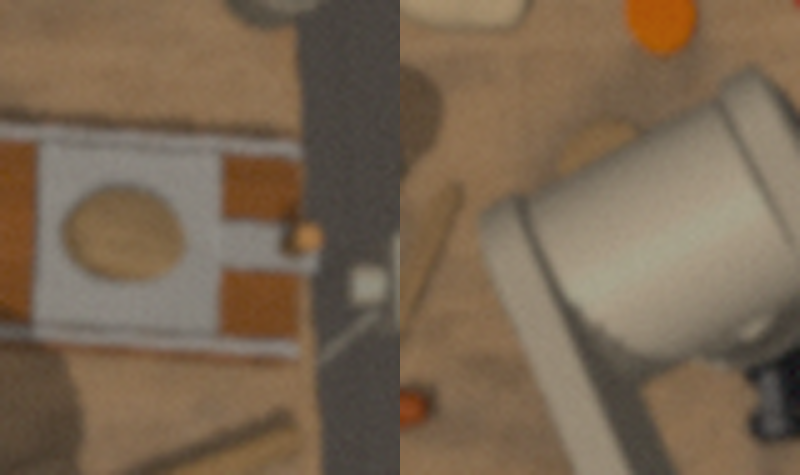

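Two pads lie square on the plate, centred 2-3 mm from the anvil (px (419.3,241.5)). Now pad d: descend partway, with a numeric check that it has not moved.

{"name": "step_arm", "arguments": {"motion": [{"claw": 75,"delta_pos": [13,7,30],"turn": 0},{"claw": 75,"delta_pos": [0,0,38],"turn": 0},{"claw": 75,"delta_pos": [0,0,38],"turn": 0},{"claw": 75,"delta_pos": [0,0,38],"turn": 0},{"claw": 75,"delta_pos": [0,0,38],"turn": 0},{"claw": 75,"delta_pos": [0,0,20],"turn": 0},{"claw": 75,"delta_pos": [0,0,0],"turn": 0},{"claw": 75,"delta_pos": [0,0,0],"turn": 0}]}}

```text
clock: 23.82
eef_pos: [426.8, 243.9, 83.5]
tcp_rot: [3.141, -0.0, 1.667]
contact_force: [0.2, 0.6, 1.8]
opening: 0.875
grasp_force: 0.0
```

```bash
python3 - <<'E'
from h import *
s=sense();print(s['eef_pos'],s['tcp_rot'],proj('s6',s['eef_pos']))
snap('scene','s7')
for n in('s6','s7'): pads(n,dict(d=(366,334.5),b=(331,384)))
a,b=cv2.imread('pics/s6.png').astype(int),cv2.imread('pics/s7.png').astype(int)
for u,v in((366,334),(331,384)): print(abs(a-b)[v-8:v+9,u-12:u+13].mean())
E
```

```text
[426.77088892 243.87442491  83.50759897] [ 3.14083240e+00 -3.54597951e-04  1.66699710e+00] [364.67198211 309.12673835]
d px 365.5 333.7 world [422.9 247.8] axes [47.2 59.8] short-axis angle 0.06
b px 330.8 383.5 world [551.3 396.6] axes [48.  58.6] short-axis angle 0.38
d px 366.0 334.5 world [422.4 251.2] axes [48.1 52.8] short-axis angle 0.08
b px 330.9 383.4 world [551.  396.5] axes [48.3 58.1] short-axis angle 0.42
10.389019607843137
1.647843137254902
```

{"name": "step_arm", "arguments": {"motion": [{"claw": 75,"delta_pos": [1,-2,30],"turn": 0},{"claw": 75,"delta_pos": [0,0,25],"turn": 0},{"claw": 75,"delta_pos": [0,0,14],"turn": 0},{"claw": 75,"delta_pos": [0,0,4],"turn": 0},{"claw": 75,"delta_pos": [0,0,0],"turn": 0},{"claw": 75,"delta_pos": [0,0,0],"turn": 0}]}}

```text
clock: 24.37
eef_pos: [424.9, 245.0, 11.1]
tcp_rot: [3.139, -0.001, 1.668]
contact_force: [0.2, 1.3, 0.7]
opening: 0.879
grasp_force: 0.0
```

{"name": "step_arm", "arguments": {"motion": [{"claw": 40,"delta_pos": [0,0,0],"turn": 0},{"claw": 40,"delta_pos": [0,0,0],"turn": 0},{"claw": 40,"delta_pos": [0,0,0],"turn": 0},{"claw": 40,"delta_pos": [0,0,0],"turn": 0},{"claw": 40,"delta_pos": [0,0,0],"turn": 0},{"claw": 40,"delta_pos": [0,0,0],"turn": 0},{"claw": 40,"delta_pos": [0,0,0],"turn": 0}]}}

```text
clock: 24.95
eef_pos: [424.2, 244.7, 10.9]
tcp_rot: [3.14, -0.001, 1.668]
contact_force: [-2.4, -1.6, 16.3]
opening: 0.52
grasp_force: 38.6
```

{"name": "step_arm", "arguments": {"motion": [{"claw": 40,"delta_pos": [0,0,-30],"turn": 0.085},{"claw": 40,"delta_pos": [0,0,-35],"turn": 0.085},{"claw": 40,"delta_pos": [-20,5,-35],"turn": 0},{"claw": 40,"delta_pos": [-20,5,-35],"turn": 0},{"claw": 40,"delta_pos": [-20,5,-35],"turn": 0},{"claw": 40,"delta_pos": [-20,5,-35],"turn": 0},{"claw": 40,"delta_pos": [-20,5,-35],"turn": 0},{"claw": 40,"delta_pos": [-20,5,-35],"turn": 0}]}}

```text
clock: 25.62
eef_pos: [444.0, 121.2, 286.7]
tcp_rot: [3.141, -0.0, 1.498]
contact_force: [2.0, -0.1, -1.0]
opening: 0.517
grasp_force: 40.8
```

{"name": "step_arm", "arguments": {"motion": [{"claw": 40,"delta_pos": [-20,5,-35],"turn": 0},{"claw": 40,"delta_pos": [-20,5,-35],"turn": 0},{"claw": 40,"delta_pos": [-38,10,-8],"turn": 0},{"claw": 40,"delta_pos": [-38,10,0],"turn": 0},{"claw": 40,"delta_pos": [-38,10,0],"turn": 0},{"claw": 40,"delta_pos": [-38,10,0],"turn": 0},{"claw": 40,"delta_pos": [-38,10,0],"turn": 0},{"claw": 40,"delta_pos": [-38,10,0],"turn": 0}]}}

```text
clock: 26.28
eef_pos: [494.4, -152.0, 363.0]
tcp_rot: [3.141, 0.0, 1.498]
contact_force: [1.0, 0.2, 0.5]
opening: 0.519
grasp_force: 40.8
```

{"name": "step_arm", "arguments": {"motion": [{"claw": 40,"delta_pos": [-38,10,0],"turn": 0},{"claw": 40,"delta_pos": [-38,10,0],"turn": 0},{"claw": 40,"delta_pos": [-24,10,0],"turn": 0},{"claw": 40,"delta_pos": [0,0,20],"turn": 0},{"claw": 40,"delta_pos": [0,0,30],"turn": 0},{"claw": 40,"delta_pos": [0,0,38],"turn": 0},{"claw": 40,"delta_pos": [0,0,0],"turn": 0},{"claw": 40,"delta_pos": [0,0,0],"turn": 0}]}}

```text
clock: 26.95
eef_pos: [516.2, -251.4, 273.5]
tcp_rot: [-3.138, -0.001, 1.498]
contact_force: [-0.2, -0.1, -0.6]
opening: 0.517
grasp_force: 41.3
```

{"name": "step_arm", "arguments": {"motion": [{"claw": 40,"delta_pos": [0,2,30],"turn": 0},{"claw": 40,"delta_pos": [0,0,38],"turn": 0},{"claw": 40,"delta_pos": [0,0,38],"turn": 0},{"claw": 40,"delta_pos": [0,0,38],"turn": 0},{"claw": 40,"delta_pos": [0,0,20],"turn": 0},{"claw": 40,"delta_pos": [0,0,0],"turn": 0},{"claw": 40,"delta_pos": [0,0,0],"turn": 0},{"claw": 40,"delta_pos": [0,0,0],"turn": 0}]}}

```text
clock: 27.62
eef_pos: [521.5, -253.1, 113.3]
tcp_rot: [3.138, 0.002, 1.498]
contact_force: [0.4, 0.2, 0.4]
opening: 0.52
grasp_force: 41.3
```

{"name": "step_arm", "arguments": {"motion": [{"claw": 40,"delta_pos": [1,-2,14],"turn": 0},{"claw": 40,"delta_pos": [0,0,8],"turn": 0},{"claw": 40,"delta_pos": [0,0,4],"turn": 0},{"claw": 40,"delta_pos": [0,0,0],"turn": 0},{"claw": 40,"delta_pos": [0,0,0],"turn": 0}]}}

```text
clock: 28.03
eef_pos: [518.2, -251.3, 85.3]
tcp_rot: [3.14, 0.0, 1.498]
contact_force: [1.2, 0.1, -0.3]
opening: 0.52
grasp_force: 41.3
```

{"name": "step_arm", "arguments": {"motion": [{"claw": 40,"delta_pos": [0,0,1],"turn": 0},{"claw": 65,"delta_pos": [0,0,0],"turn": 0},{"claw": 65,"delta_pos": [0,0,0],"turn": 0},{"claw": 65,"delta_pos": [0,0,0],"turn": 0},{"claw": 70,"delta_pos": [0,0,0],"turn": 0},{"claw": 75,"delta_pos": [0,0,-20],"turn": 0},{"claw": 75,"delta_pos": [0,0,-35],"turn": 0},{"claw": 75,"delta_pos": [0,0,-40],"turn": 0}]}}

```text
clock: 28.7
eef_pos: [516.0, -250.2, 177.4]
tcp_rot: [-3.137, -0.002, 1.498]
contact_force: [0.5, -0.5, 1.3]
opening: 0.878
grasp_force: 0.0
```

{"name": "step_arm", "arguments": {"motion": [{"claw": 75,"delta_pos": [0,0,-40],"turn": 0},{"claw": 75,"delta_pos": [0,0,-40],"turn": 0},{"claw": 75,"delta_pos": [0,0,-40],"turn": 0},{"claw": 75,"delta_pos": [0,0,-40],"turn": 0},{"claw": 75,"delta_pos": [10,-2,-35],"turn": 0},{"claw": 75,"delta_pos": [38,-5,-5],"turn": 0},{"claw": 75,"delta_pos": [40,-5,0],"turn": 0},{"claw": 75,"delta_pos": [40,-5,0],"turn": 0}]}}

```text
clock: 29.37
eef_pos: [509.7, -121.2, 379.3]
tcp_rot: [3.14, 0.0, 1.496]
contact_force: [1.1, -0.2, 0.0]
opening: 0.877
grasp_force: 0.0
```

{"name": "step_arm", "arguments": {"motion": [{"claw": 75,"delta_pos": [40,-5,0],"turn": 0},{"claw": 75,"delta_pos": [40,-5,0],"turn": 0},{"claw": 75,"delta_pos": [40,-5,0],"turn": 0},{"claw": 75,"delta_pos": [40,-5,0],"turn": 0},{"claw": 75,"delta_pos": [40,0,0],"turn": 0},{"claw": 75,"delta_pos": [40,0,0],"turn": 0},{"claw": 75,"delta_pos": [40,0,0],"turn": 0},{"claw": 75,"delta_pos": [40,0,0],"turn": 0}]}}

```text
clock: 30.03
eef_pos: [512.8, 200.5, 378.4]
tcp_rot: [3.141, -0.0, 1.498]
contact_force: [0.8, -0.2, 0.5]
opening: 0.878
grasp_force: 0.0
```

{"name": "step_arm", "arguments": {"motion": [{"claw": 75,"delta_pos": [40,2,0],"turn": 0},{"claw": 75,"delta_pos": [40,5,0],"turn": 0},{"claw": 75,"delta_pos": [38,5,0],"turn": 0},{"claw": 75,"delta_pos": [35,5,10],"turn": 0},{"claw": 75,"delta_pos": [30,5,20],"turn": 0},{"claw": 75,"delta_pos": [0,0,38],"turn": -0.114},{"claw": 75,"delta_pos": [0,0,38],"turn": -0.114},{"claw": 75,"delta_pos": [0,0,38],"turn": -0.114}]}}

```text
clock: 30.7
eef_pos: [548.2, 380.1, 232.6]
tcp_rot: [3.141, -0.0, 1.847]
contact_force: [-0.4, 0.8, -0.3]
opening: 0.879
grasp_force: 0.0
```

{"name": "step_arm", "arguments": {"motion": [{"claw": 75,"delta_pos": [0,0,38],"turn": -0.114},{"claw": 75,"delta_pos": [0,0,30],"turn": -0.114},{"claw": 75,"delta_pos": [0,0,0],"turn": 0},{"claw": 75,"delta_pos": [0,0,0],"turn": 0}]}}

```text
clock: 31.03
eef_pos: [547.7, 378.9, 165.1]
tcp_rot: [-3.138, 0.0, 2.064]
contact_force: [0.1, 0.1, 1.4]
opening: 0.877
grasp_force: 0.0
```

```bash
python3 - <<'E'
from h import *
s=sense();print(s['eef_pos'],s['tcp_rot'])
snap('scene','s8');snap('top','t8')
pads('s8',dict(b=(331,384)))
b=cv2.imread('pics/s8.png').astype(int);a=cv2.imread('pics/s6.png').astype(int)
print(abs(a-b)[376:393,319:344].mean())
q=np.load('press.npy');print('anvil px',proj('t8',P2W((0,-140,83),q)))
pads('t8',dict(b=(420,241)))
E
```

```text
[547.73101342 378.86541112 165.09989621] [-3.13802603e+00  3.97317522e-04  2.06425727e+00]
b px 330.7 383.6 world [551.7 396.9] axes [47.7 58.7] short-axis angle 0.39
1.6070588235294119
anvil px [420.68177009 240.72108177]
b px 419.2 241.1 world [ 528.2 -263.3] axes [66.1 79.4] short-axis angle 0.09
```

Pad b is unmoved and the stack is still centred to about 3 mm. Down onto pad b.

{"name": "step_arm", "arguments": {"motion": [{"claw": 75,"delta_pos": [12,11,20],"turn": 0},{"claw": 75,"delta_pos": [0,0,35],"turn": 0},{"claw": 75,"delta_pos": [0,0,35],"turn": 0},{"claw": 75,"delta_pos": [0,0,35],"turn": 0},{"claw": 75,"delta_pos": [0,0,12],"turn": 0},{"claw": 75,"delta_pos": [0,0,0],"turn": 0},{"claw": 75,"delta_pos": [0,0,0],"turn": 0}]}}

```text
clock: 31.72
eef_pos: [553.7, 396.0, 31.3]
tcp_rot: [3.14, -0.0, 2.067]
contact_force: [-0.3, 0.4, 0.1]
opening: 0.878
grasp_force: 0.0
```

{"name": "step_arm", "arguments": {"motion": [{"claw": 75,"delta_pos": [-1,-2,12],"turn": 0},{"claw": 75,"delta_pos": [0,0,9],"turn": 0},{"claw": 75,"delta_pos": [0,0,0],"turn": 0},{"claw": 75,"delta_pos": [0,0,0],"turn": 0}]}}

```text
clock: 32.05
eef_pos: [551.1, 393.3, 8.4]
tcp_rot: [-3.141, 0.0, 2.068]
contact_force: [-1.3, -0.4, 0.1]
opening: 0.878
grasp_force: 0.0
```

{"name": "step_arm", "arguments": {"motion": [{"claw": 40,"delta_pos": [0,0,0],"turn": 0},{"claw": 40,"delta_pos": [0,0,0],"turn": 0},{"claw": 40,"delta_pos": [0,0,0],"turn": 0},{"claw": 40,"delta_pos": [0,0,0],"turn": 0},{"claw": 40,"delta_pos": [0,0,0],"turn": 0},{"claw": 40,"delta_pos": [0,0,0],"turn": 0},{"claw": 40,"delta_pos": [0,0,0],"turn": 0}]}}

```text
clock: 32.63
eef_pos: [551.5, 393.6, 9.3]
tcp_rot: [3.141, -0.0, 2.068]
contact_force: [-0.8, -1.5, 4.5]
opening: 0.528
grasp_force: 40.3
```

{"name": "step_arm", "arguments": {"motion": [{"claw": 40,"delta_pos": [0,0,-30],"turn": 0.114},{"claw": 40,"delta_pos": [0,0,-36],"turn": 0.114},{"claw": 40,"delta_pos": [0,0,-36],"turn": 0.114},{"claw": 40,"delta_pos": [0,0,-36],"turn": 0.114},{"claw": 40,"delta_pos": [0,0,-36],"turn": 0.114},{"claw": 40,"delta_pos": [-18,-5,-36],"turn": 0},{"claw": 40,"delta_pos": [-18,-5,-36],"turn": 0},{"claw": 40,"delta_pos": [-18,-5,-36],"turn": 0}]}}

```text
clock: 33.3
eef_pos: [531.7, 340.0, 292.1]
tcp_rot: [3.141, -0.0, 1.498]
contact_force: [1.9, 0.1, -1.2]
opening: 0.526
grasp_force: 41.3
```

{"name": "step_arm", "arguments": {"motion": [{"claw": 40,"delta_pos": [-18,-5,-36],"turn": 0},{"claw": 40,"delta_pos": [-18,-5,-36],"turn": 0},{"claw": 40,"delta_pos": [-39,-5,-8],"turn": 0},{"claw": 40,"delta_pos": [-40,-5,0],"turn": 0},{"claw": 40,"delta_pos": [-40,0,0],"turn": 0},{"claw": 40,"delta_pos": [-40,0,0],"turn": 0},{"claw": 40,"delta_pos": [-40,0,0],"turn": 0},{"claw": 40,"delta_pos": [-40,0,0],"turn": 0}]}}

```text
clock: 33.97
eef_pos: [491.6, 66.1, 370.7]
tcp_rot: [3.141, -0.0, 1.498]
contact_force: [1.6, -0.9, -0.6]
opening: 0.527
grasp_force: 41.3
```

{"name": "step_arm", "arguments": {"motion": [{"claw": 40,"delta_pos": [-40,5,0],"turn": 0},{"claw": 40,"delta_pos": [-40,8,0],"turn": 0},{"claw": 40,"delta_pos": [-40,8,0],"turn": 0},{"claw": 40,"delta_pos": [-40,8,0],"turn": 0},{"claw": 40,"delta_pos": [-40,8,0],"turn": 0},{"claw": 40,"delta_pos": [-40,7,0],"turn": 0},{"claw": 40,"delta_pos": [-40,5,0],"turn": 0},{"claw": 40,"delta_pos": [-30,0,0],"turn": 0}]}}

```text
clock: 34.63
eef_pos: [518.5, -248.0, 370.4]
tcp_rot: [3.141, 0.001, 1.497]
contact_force: [0.4, 0.4, 0.1]
opening: 0.524
grasp_force: 41.3
```

{"name": "step_arm", "arguments": {"motion": [{"claw": 40,"delta_pos": [-3,0,25],"turn": 0},{"claw": 40,"delta_pos": [0,0,38],"turn": 0},{"claw": 40,"delta_pos": [0,0,38],"turn": 0},{"claw": 40,"delta_pos": [0,0,38],"turn": 0},{"claw": 40,"delta_pos": [0,0,38],"turn": 0},{"claw": 40,"delta_pos": [0,0,38],"turn": 0},{"claw": 40,"delta_pos": [0,0,30],"turn": 0},{"claw": 40,"delta_pos": [0,0,0],"turn": 0}]}}

```text
clock: 35.3
eef_pos: [514.6, -246.1, 119.8]
tcp_rot: [-3.133, -0.003, 1.498]
contact_force: [-1.1, -0.2, -0.1]
opening: 0.528
grasp_force: 41.4
```

{"name": "step_arm", "arguments": {"motion": [{"claw": 40,"delta_pos": [0,0,0],"turn": 0},{"claw": 40,"delta_pos": [0,0,0],"turn": 0}]}}

```text
clock: 35.47
eef_pos: [519.4, -248.5, 127.1]
tcp_rot: [3.14, 0.001, 1.498]
contact_force: [0.3, 0.0, -0.1]
opening: 0.524
grasp_force: 41.4
```

{"name": "step_arm", "arguments": {"motion": [{"claw": 40,"delta_pos": [-2,-1,15],"turn": 0},{"claw": 40,"delta_pos": [0,0,10],"turn": 0},{"claw": 40,"delta_pos": [0,0,5],"turn": 0},{"claw": 40,"delta_pos": [0,0,2],"turn": 0},{"claw": 40,"delta_pos": [0,0,0],"turn": 0},{"claw": 40,"delta_pos": [0,0,0],"turn": 0}]}}

```text
clock: 35.97
eef_pos: [517.6, -250.0, 93.9]
tcp_rot: [3.141, 0.0, 1.498]
contact_force: [-0.5, 0.6, -0.6]
opening: 0.529
grasp_force: 41.4
```

{"name": "step_arm", "arguments": {"motion": [{"claw": 40,"delta_pos": [0,0,1],"turn": 0},{"claw": 40,"delta_pos": [0,0,1],"turn": 0},{"claw": 65,"delta_pos": [0,0,0],"turn": 0},{"claw": 65,"delta_pos": [0,0,0],"turn": 0},{"claw": 65,"delta_pos": [0,0,0],"turn": 0},{"claw": 70,"delta_pos": [0,0,0],"turn": 0},{"claw": 70,"delta_pos": [0,0,-20],"turn": 0},{"claw": 70,"delta_pos": [0,0,-35],"turn": 0}]}}

```text
clock: 36.63
eef_pos: [514.7, -248.7, 143.5]
tcp_rot: [-3.135, -0.003, 1.498]
contact_force: [0.9, 0.1, -0.5]
opening: 0.819
grasp_force: 0.0
```

{"name": "step_arm", "arguments": {"motion": [{"claw": 50,"delta_pos": [0,-30,-20],"turn": 0},{"claw": 50,"delta_pos": [0,-40,0],"turn": 0},{"claw": 50,"delta_pos": [0,-40,0],"turn": 0},{"claw": 50,"delta_pos": [0,-40,0],"turn": 0},{"claw": 50,"delta_pos": [0,-40,0],"turn": 0},{"claw": 50,"delta_pos": [0,-30,0],"turn": 0},{"claw": 50,"delta_pos": [0,0,0],"turn": 0}]}}

```text
clock: 37.22
eef_pos: [292.2, -231.7, 165.6]
tcp_rot: [-3.138, -0.002, 1.497]
contact_force: [0.3, 0.5, -0.2]
opening: 0.587
grasp_force: 0.0
```

```bash
python3 - <<'E'
from h import *
print(sense()['eef_pos'])
f=snap('top','t9'); g=snap('scene','s9')
q=np.load('press.npy'); print('anvil',proj('t9',P2W((0,-140,92),q)),'grip',P2W((0,-250,84),q)); pads('t9',dict(b=(420.7,240.5)))
for uv in((345,219),(340,219),(205,103)): print(uv,ray('scene0',*uv,0).round())
for uv in((459,190),(460,300),(461,330)): print(uv,ray('top0',*uv,0).round())
A=cv2.resize(f['img'][165:325,390:520,::-1],(400,492),interpolation=cv2.INTER_CUBIC)
B=cv2.resize(g['img'][140:263,250:350,::-1],(400,492),interpolation=cv2.INTER_CUBIC)
cv2.imwrite('pics/v8.png',np.hstack([A,B]))
E
```

```text
[ 292.22101774 -231.71636929  165.5549599 ]
anvil [421.29855644 240.30540598] grip [ 510.61900145 -361.6531402    84.        ]
b px 419.6 241.6 world [ 526.6 -264.6] axes [67.2 77. ] short-axis angle -0.02
(345, 219) [ 297. -381.    0.]
(340, 219) [ 314. -385.    0.]
(205, 103) [  677. -1935.     0.]
(459, 190) [ 707. -412.    0.]
(460, 300) [ 330. -392.    0.]
(461, 330) [ 232. -390.    0.]
```

View pics/v8.png

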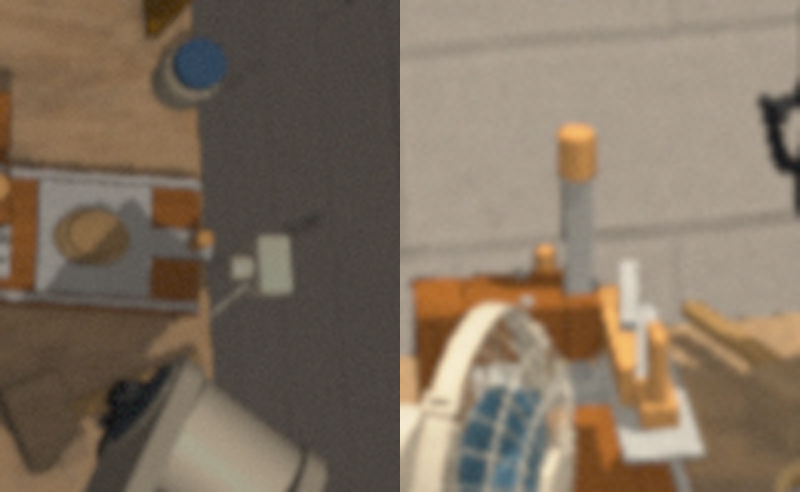

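The stack is well centred: small pad at crop (97,233), i.e. px (421.5,240.7), against anvil (421.3,240.3). The grip is close to the bench's right edge, so I check numerically that the wall is not right behind it.

```bash
python3 - <<'E'
from h import *
print(proj('scene0',(505,-392,180)),proj('top0',(505,-392,180)))
im=cv2.imread('pics/top0.png')
for r in (345,400,440,470): print(r,[tuple(map(int,x)) for x in im[r-3:r+4,400:480:5].mean(0)])
s=cv2.imread('pics/scene0.png')
print([tuple(map(int,x)) for x in s[176:206:2,279:289].mean(1)])
E
```

```text
[284.08062483 175.41988674] [474.70049011 239.91230762]
345 [(83, 94, 93), (84, 94, 94), (83, 94, 94), (85, 95, 95), (85, 95, 95), (86, 97, 96), (87, 98, 97), (86, 98, 97), (86, 98, 98), (87, 96, 96), (86, 96, 96), (85, 96, 95), (64, 70, 75), (62, 68, 74), (63, 69, 74), (64, 69, 75)]
400 [(84, 93, 94), (83, 94, 94), (84, 94, 94), (85, 95, 95), (86, 96, 96), (84, 95, 95), (86, 95, 95), (87, 97, 97), (86, 97, 96), (86, 98, 97), (87, 97, 98), (89, 99, 99), (88, 98, 98), (64, 69, 75), (64, 69, 75), (62, 67, 73)]
440 [(81, 91, 91), (83, 93, 93), (83, 93, 93), (85, 95, 95), (84, 94, 94), (85, 95, 95), (86, 96, 95), (85, 97, 96), (85, 96, 96), (85, 97, 96), (85, 95, 96), (85, 96, 95), (86, 96, 97), (67, 73, 78), (64, 69, 76), (64, 69, 75)]
470 [(84, 94, 94), (84, 95, 94), (85, 94, 94), (85, 95, 96), (85, 95, 95), (85, 95, 95), (85, 95, 95), (85, 95, 95), (85, 95, 95), (86, 95, 95), (85, 95, 95), (84, 96, 95), (85, 96, 96), (79, 89, 89), (63, 68, 74), (63, 69, 75)]
[(140, 155, 167), (140, 153, 166), (140, 155, 167), (139, 155, 167), (138, 154, 166), (138, 153, 166), (138, 153, 165), (138, 153, 166), (138, 153, 165), (139, 154, 166), (140, 155, 168), (136, 151, 163), (127, 143, 159), (115, 150, 183), (101, 133, 162)]
```

The floor shows up to px 462 at every row, so the wall lies well beyond the bench edge and there is room at the grip. I go to the grip.

{"name": "step_arm", "arguments": {"motion": [{"claw": 45,"delta_pos": [-16,20,0],"turn": 0},{"claw": 45,"delta_pos": [-18,35,0],"turn": 0},{"claw": 45,"delta_pos": [-18,35,0],"turn": 0},{"claw": 45,"delta_pos": [-18,35,0],"turn": 0},{"claw": 45,"delta_pos": [-18,35,0],"turn": 0},{"claw": 45,"delta_pos": [-14,35,0],"turn": 0},{"claw": 45,"delta_pos": [-12,30,0],"turn": 0},{"claw": 45,"delta_pos": [0,0,0],"turn": 0}]}}

```text
clock: 37.98
eef_pos: [520.9, -366.6, 166.1]
tcp_rot: [3.137, 0.002, 1.499]
contact_force: [-1.0, -0.2, 0.7]
opening: 0.524
grasp_force: 0.0
```

{"name": "step_arm", "arguments": {"motion": [{"claw": 45,"delta_pos": [0,0,20],"turn": 0},{"claw": 45,"delta_pos": [0,0,20],"turn": 0},{"claw": 45,"delta_pos": [0,0,0],"turn": 0},{"claw": 45,"delta_pos": [0,0,0],"turn": 0}]}}

```text
clock: 38.32
eef_pos: [514.1, -363.3, 125.2]
tcp_rot: [-3.14, -0.001, 1.498]
contact_force: [-0.6, 0.1, 0.5]
opening: 0.528
grasp_force: 0.0
```

{"name": "step_arm", "arguments": {"motion": [{"claw": 45,"delta_pos": [1,-3,15],"turn": 0},{"claw": 45,"delta_pos": [0,0,20],"turn": 0},{"claw": 45,"delta_pos": [0,0,15],"turn": 0},{"claw": 45,"delta_pos": [0,0,0],"turn": 0},{"claw": 45,"delta_pos": [0,0,0],"turn": 0}]}}

```text
clock: 38.73
eef_pos: [511.5, -362.8, 77.0]
tcp_rot: [3.141, 0.0, 1.498]
contact_force: [-0.3, -0.1, 0.4]
opening: 0.526
grasp_force: 0.0
```

{"name": "step_arm", "arguments": {"motion": [{"claw": 10,"delta_pos": [0,0,0],"turn": 0},{"claw": 10,"delta_pos": [0,0,0],"turn": 0},{"claw": 10,"delta_pos": [0,0,0],"turn": 0},{"claw": 10,"delta_pos": [0,0,0],"turn": 0},{"claw": 10,"delta_pos": [0,0,0],"turn": 0},{"claw": 10,"delta_pos": [0,0,0],"turn": 0}]}}

```text
clock: 39.23
eef_pos: [510.0, -362.9, 78.1]
tcp_rot: [-3.14, 0.0, 1.498]
contact_force: [-7.7, -0.1, 10.9]
opening: 0.2
grasp_force: 39.0
```

{"name": "step_arm", "arguments": {"motion": [{"claw": 10,"delta_pos": [0,-2,-1],"turn": 0},{"claw": 10,"delta_pos": [3,0,0],"turn": 0},{"claw": 10,"delta_pos": [5,0,0],"turn": 0},{"claw": 10,"delta_pos": [8,0,0],"turn": 0},{"claw": 10,"delta_pos": [9,0,0],"turn": 0},{"claw": 10,"delta_pos": [10,0,0],"turn": 0},{"claw": 10,"delta_pos": [10,0,0],"turn": 0},{"claw": 10,"delta_pos": [10,0,0],"turn": 0}], "force": 50}}

```text
clock: 39.9
eef_pos: [514.1, -306.9, 78.2]
tcp_rot: [3.139, 0.001, 1.498]
contact_force: [4.4, -2.4, 5.8]
opening: 0.193
grasp_force: 51.3
```

{"name": "step_arm", "arguments": {"motion": [{"claw": 10,"delta_pos": [10,0,0],"turn": 0},{"claw": 10,"delta_pos": [10,0,0],"turn": 0},{"claw": 10,"delta_pos": [10,0,0],"turn": 0},{"claw": 10,"delta_pos": [10,0,0],"turn": 0},{"claw": 10,"delta_pos": [10,0,0],"turn": 0},{"claw": 10,"delta_pos": [8,0,0],"turn": 0},{"claw": 10,"delta_pos": [6,0,0],"turn": 0},{"claw": 10,"delta_pos": [4,0,0],"turn": 0}]}}

```text
clock: 40.57
eef_pos: [519.4, -238.8, 78.1]
tcp_rot: [3.139, 0.001, 1.499]
contact_force: [5.7, -2.9, 5.1]
opening: 0.193
grasp_force: 51.3
```

{"name": "step_arm", "arguments": {"motion": [{"claw": 10,"delta_pos": [4,0,0],"turn": 0},{"claw": 10,"delta_pos": [4,0,0],"turn": 0},{"claw": 10,"delta_pos": [3,0,0],"turn": 0},{"claw": 10,"delta_pos": [2,0,0],"turn": 0},{"claw": 10,"delta_pos": [2,0,0],"turn": 0},{"claw": 10,"delta_pos": [2,0,0],"turn": 0},{"claw": 10,"delta_pos": [0,0,0],"turn": 0}]}}

```text
clock: 41.15
eef_pos: [520.4, -224.3, 78.2]
tcp_rot: [3.138, 0.004, 1.5]
contact_force: [1.5, -15.1, 2.1]
opening: 0.194
grasp_force: 51.1
```

Force 15 N against the stop after about 139 mm, so the sled is in. I release and go to the knob.

{"name": "step_arm", "arguments": {"motion": [{"claw": 50,"delta_pos": [0,0,0],"turn": 0},{"claw": 50,"delta_pos": [0,0,0],"turn": 0},{"claw": 50,"delta_pos": [0,0,0],"turn": 0},{"claw": 60,"delta_pos": [0,0,-30],"turn": 0},{"claw": 60,"delta_pos": [0,0,-40],"turn": 0},{"claw": 60,"delta_pos": [0,0,-40],"turn": 0},{"claw": 60,"delta_pos": [0,0,-40],"turn": 0},{"claw": 60,"delta_pos": [0,0,-40],"turn": 0}]}}

```text
clock: 41.82
eef_pos: [518.1, -221.9, 268.6]
tcp_rot: [-3.14, -0.001, 1.498]
contact_force: [1.4, -0.2, -1.1]
opening: 0.704
grasp_force: 0.0
```

{"name": "step_arm", "arguments": {"motion": [{"claw": 60,"delta_pos": [0,0,-40],"turn": 0},{"claw": 60,"delta_pos": [0,0,-30],"turn": 0},{"claw": 60,"delta_pos": [20,0,0],"turn": 0},{"claw": 60,"delta_pos": [35,0,0],"turn": 0},{"claw": 60,"delta_pos": [35,0,0],"turn": 0},{"claw": 60,"delta_pos": [20,0,0],"turn": 0},{"claw": 60,"delta_pos": [0,0,0],"turn": 0},{"claw": 60,"delta_pos": [0,0,0],"turn": 0}]}}

```text
clock: 42.48
eef_pos: [526.7, -111.9, 336.9]
tcp_rot: [-3.14, -0.0, 1.5]
contact_force: [-0.4, -0.2, 0.1]
opening: 0.702
grasp_force: 0.0
```

```bash
python3 - <<'E'
from h import *
print(sense()['eef_pos'])
f=snap('top','t10'); g=snap('scene','s10'); q=np.load('press.npy')
# grip and knob checks by colour: wooden grip top expected at sled=0.14
print('grip exp',proj('t10',P2W((0,-110,100),q)),'knob scene exp 50/55/60',[proj('s10',P2W((0,0,255+b),q)).round(1) for b in(50,55,60)])
A=cv2.resize(f['img'][195:275,370:470,::-1],(400,320),interpolation=cv2.INTER_CUBIC)
B=cv2.resize(g['img'][130:260,235:335,::-1],(400,520),interpolation=cv2.INTER_CUBIC)
o=np.zeros((520,800,3),'uint8');o[:320,:400]=A;o[:,400:]=B;cv2.imwrite('pics/v9.png',o)
E
```

```text
[ 526.65180063 -111.92784285  336.89543036]
grip exp [412.40410791 239.35825428] knob scene exp 50/55/60 [array([292.9, 173.1]), array([292.9, 171.4]), array([292.8, 169.7])]
```

{"name": "step_arm", "arguments": {"motion": [{"claw": 60,"delta_pos": [1,2,15],"turn": 0},{"claw": 60,"delta_pos": [0,0,20],"turn": 0},{"claw": 60,"delta_pos": [0,0,14],"turn": 0},{"claw": 60,"delta_pos": [0,0,0],"turn": 0},{"claw": 60,"delta_pos": [0,0,0],"turn": 0}]}}

```text
clock: 43.0
eef_pos: [528.7, -113.2, 287.8]
tcp_rot: [-3.14, -0.0, 1.497]
contact_force: [-0.2, 0.8, 0.5]
opening: 0.7
grasp_force: 0.0
```

{"name": "step_arm", "arguments": {"motion": [{"claw": 20,"delta_pos": [0,0,0],"turn": 0},{"claw": 20,"delta_pos": [0,0,0],"turn": 0},{"claw": 20,"delta_pos": [0,0,0],"turn": 0},{"claw": 20,"delta_pos": [0,0,0],"turn": 0},{"claw": 20,"delta_pos": [0,0,0],"turn": 0},{"claw": 20,"delta_pos": [0,0,0],"turn": 0}], "force": 60}}

```text
clock: 43.5
eef_pos: [529.1, -112.6, 288.7]
tcp_rot: [3.141, 0.001, 1.498]
contact_force: [-3.8, -2.1, 3.1]
opening: 0.306
grasp_force: 58.7
```

{"name": "step_arm", "arguments": {"motion": [{"claw": 20,"delta_pos": [0,0,-1],"turn": 0},{"claw": 20,"delta_pos": [0,0,-1],"turn": 0},{"claw": 20,"delta_pos": [0,0,0],"turn": 0},{"claw": 20,"delta_pos": [0,0,0],"turn": 0}]}}

```text
clock: 43.83
eef_pos: [529.1, -112.6, 289.8]
tcp_rot: [-3.141, 0.0, 1.498]
contact_force: [-0.1, -3.6, -6.5]
opening: 0.307
grasp_force: 59.3
```

{"name": "step_arm", "arguments": {"motion": [{"claw": 20,"delta_pos": [0,0,-2],"turn": 0},{"claw": 20,"delta_pos": [0,0,0],"turn": 0},{"claw": 20,"delta_pos": [0,0,0],"turn": 0}]}}

```text
clock: 44.08
eef_pos: [529.1, -112.5, 292.3]
tcp_rot: [-3.141, 0.0, 1.498]
contact_force: [-2.4, -4.0, -5.5]
opening: 0.31
grasp_force: 59.4
```

{"name": "step_arm", "arguments": {"motion": [{"claw": 20,"delta_pos": [0,0,-1],"turn": 0},{"claw": 20,"delta_pos": [0,0,0],"turn": 0},{"claw": 20,"delta_pos": [0,0,0],"turn": 0}]}}

```text
clock: 44.33
eef_pos: [529.1, -112.6, 293.3]
tcp_rot: [-3.141, 0.0, 1.498]
contact_force: [-1.7, -5.6, -5.0]
opening: 0.311
grasp_force: 59.5
```

{"name": "step_arm", "arguments": {"motion": [{"claw": 20,"delta_pos": [0,0,-1],"turn": 0},{"claw": 20,"delta_pos": [0,0,0],"turn": 0},{"claw": 20,"delta_pos": [0,0,0],"turn": 0}]}}

```text
clock: 44.58
eef_pos: [529.1, -112.6, 294.3]
tcp_rot: [-3.141, 0.0, 1.498]
contact_force: [-2.8, -5.9, -3.4]
opening: 0.309
grasp_force: 59.5
```

{"name": "step_arm", "arguments": {"motion": [{"claw": 20,"delta_pos": [0,0,-1],"turn": 0},{"claw": 20,"delta_pos": [0,0,0],"turn": 0},{"claw": 20,"delta_pos": [0,0,0],"turn": 0}]}}

```text
clock: 44.83
eef_pos: [529.1, -112.6, 295.3]
tcp_rot: [-3.141, 0.0, 1.498]
contact_force: [-1.4, -5.0, -3.5]
opening: 0.307
grasp_force: 59.5
```

{"name": "step_arm", "arguments": {"motion": [{"claw": 20,"delta_pos": [0,0,-1],"turn": 0},{"claw": 20,"delta_pos": [0,0,0],"turn": 0},{"claw": 20,"delta_pos": [0,0,0],"turn": 0}]}}

```text
clock: 45.08
eef_pos: [529.1, -112.6, 296.3]
tcp_rot: [-3.141, 0.0, 1.498]
contact_force: [-1.1, -4.8, -4.6]
opening: 0.307
grasp_force: 59.5
```

{"name": "step_arm", "arguments": {"motion": [{"claw": 20,"delta_pos": [0,0,-1],"turn": 0},{"claw": 20,"delta_pos": [0,0,0],"turn": 0},{"claw": 20,"delta_pos": [0,0,0],"turn": 0}]}}

```text
clock: 45.33
eef_pos: [529.1, -112.6, 297.1]
tcp_rot: [-3.141, 0.0, 1.498]
contact_force: [-1.7, -5.7, -6.1]
opening: 0.306
grasp_force: 60.5
```

{"name": "step_arm", "arguments": {"motion": [{"claw": 20,"delta_pos": [0,0,-1],"turn": 0},{"claw": 20,"delta_pos": [0,0,0],"turn": 0},{"claw": 20,"delta_pos": [0,0,0],"turn": 0}]}}

```text
clock: 45.58
eef_pos: [529.0, -112.5, 297.1]
tcp_rot: [-3.14, 0.0, 1.498]
contact_force: [1.0, -5.3, -15.2]
opening: 0.302
grasp_force: 60.8
```

{"name": "step_arm", "arguments": {"motion": [{"claw": 20,"delta_pos": [0,0,-1],"turn": 0},{"claw": 20,"delta_pos": [0,0,0],"turn": 0},{"claw": 20,"delta_pos": [0,0,0],"turn": 0}]}}

```text
clock: 45.83
eef_pos: [528.9, -112.5, 297.2]
tcp_rot: [-3.14, 0.0, 1.498]
contact_force: [4.0, -6.8, -21.6]
opening: 0.305
grasp_force: 61.3
```

The top stop is felt at TCP z 297.1, where bar = 60. The target is bar = 32 (stack 38 minus 6), so TCP z ≈ 269. I lower gently.

{"name": "step_arm", "arguments": {"motion": [{"claw": 20,"delta_pos": [0,0,2],"turn": 0},{"claw": 20,"delta_pos": [0,0,3],"turn": 0},{"claw": 20,"delta_pos": [0,0,4],"turn": 0},{"claw": 20,"delta_pos": [0,0,4],"turn": 0},{"claw": 20,"delta_pos": [0,0,4],"turn": 0},{"claw": 20,"delta_pos": [0,0,3],"turn": 0},{"claw": 20,"delta_pos": [0,0,1],"turn": 0},{"claw": 20,"delta_pos": [0,0,0],"turn": 0}]}}

```text
clock: 46.5
eef_pos: [529.1, -112.6, 278.8]
tcp_rot: [-3.141, 0.0, 1.498]
contact_force: [-4.1, -4.5, -0.4]
opening: 0.307
grasp_force: 64.0
```

{"name": "step_arm", "arguments": {"motion": [{"claw": 20,"delta_pos": [0,0,1],"turn": 0},{"claw": 20,"delta_pos": [0,0,1],"turn": 0},{"claw": 20,"delta_pos": [0,0,0],"turn": 0},{"claw": 20,"delta_pos": [0,0,0],"turn": 0}]}}

```text
clock: 46.83
eef_pos: [529.2, -112.6, 277.0]
tcp_rot: [3.141, 0.0, 1.498]
contact_force: [-3.8, -4.9, 1.2]
opening: 0.309
grasp_force: 64.1
```

{"name": "step_arm", "arguments": {"motion": [{"claw": 20,"delta_pos": [0,0,1],"turn": 0},{"claw": 20,"delta_pos": [0,0,1],"turn": 0},{"claw": 20,"delta_pos": [0,0,1],"turn": 0},{"claw": 20,"delta_pos": [0,0,1],"turn": 0},{"claw": 20,"delta_pos": [0,0,0],"turn": 0},{"claw": 20,"delta_pos": [0,0,0],"turn": 0}]}}

```text
clock: 47.33
eef_pos: [529.2, -112.6, 273.1]
tcp_rot: [3.141, 0.0, 1.498]
contact_force: [-3.7, -4.2, 2.4]
opening: 0.307
grasp_force: 64.2
```

{"name": "step_arm", "arguments": {"motion": [{"claw": 20,"delta_pos": [0,0,1],"turn": 0},{"claw": 20,"delta_pos": [0,0,1],"turn": 0},{"claw": 20,"delta_pos": [0,0,1],"turn": 0},{"claw": 20,"delta_pos": [0,0,1],"turn": 0},{"claw": 20,"delta_pos": [0,0,0],"turn": 0},{"claw": 20,"delta_pos": [0,0,0],"turn": 0},{"claw": 20,"delta_pos": [0,0,0],"turn": 0},{"claw": 20,"delta_pos": [0,0,0],"turn": 0}]}}

```text
clock: 48.0
eef_pos: [529.2, -112.6, 269.3]
tcp_rot: [3.141, 0.0, 1.498]
contact_force: [-5.8, -4.4, 3.8]
opening: 0.303
grasp_force: 64.3
```

Force rises 1.2 → 2.4 → 3.8 N after contact, matching the spring; the foot is pushed in about 6 mm. I release the knob and go to the wedge tab.

{"name": "step_arm", "arguments": {"motion": [{"claw": 55,"delta_pos": [0,0,0],"turn": 0},{"claw": 60,"delta_pos": [0,0,0],"turn": 0},{"claw": 60,"delta_pos": [0,0,0],"turn": 0},{"claw": 60,"delta_pos": [0,0,-20],"turn": 0},{"claw": 60,"delta_pos": [0,0,-35],"turn": 0},{"claw": 55,"delta_pos": [20,-6,0],"turn": 0},{"claw": 50,"delta_pos": [35,-10,0],"turn": 0},{"claw": 50,"delta_pos": [35,-10,0],"turn": 0}]}}

```text
clock: 48.67
eef_pos: [510.3, -20.0, 324.2]
tcp_rot: [3.14, -0.001, 1.496]
contact_force: [2.2, 0.9, -0.1]
opening: 0.588
grasp_force: 0.0
```

{"name": "step_arm", "arguments": {"motion": [{"claw": 50,"delta_pos": [30,-8,0],"turn": 0},{"claw": 50,"delta_pos": [7,-2,20],"turn": 0},{"claw": 50,"delta_pos": [0,0,30],"turn": 0},{"claw": 50,"delta_pos": [0,0,20],"turn": 0},{"claw": 50,"delta_pos": [0,0,0],"turn": 0},{"claw": 50,"delta_pos": [0,0,0],"turn": 0}]}}

```text
clock: 49.17
eef_pos: [502.3, 17.2, 253.1]
tcp_rot: [-3.14, -0.0, 1.498]
contact_force: [-0.2, 0.1, 0.9]
opening: 0.583
grasp_force: 0.0
```

```bash
python3 - <<'E'
from h import *
s=sense();print(s['eef_pos'],s['tcp_rot']); g=snap('scene','s11'); f=snap('top','t11'); q=np.load('press.npy')
print('tab top exp px',proj('s11',(503,17,219)),'knob exp',proj('s11',P2W((0,0,287),q)))
A=cv2.resize(f['img'][190:280,350:470,::-1],(400,300),interpolation=cv2.INTER_CUBIC)
B=cv2.resize(g['img'][150:270,250:350,::-1],(480,576),interpolation=cv2.INTER_CUBIC)[:,:400]
o=np.zeros((576,800,3),'uint8');o[:300,:400]=A;o[:,400:]=B;cv2.imwrite('pics/v10.png',o)
E
```

```text
[502.33300352  17.22587877 253.11612098] [-3.14003468e+00 -2.13411594e-04  1.49800193e+00]
tab top exp px [312.95906928 221.29495669] knob exp [293.03940315 179.18020107]
```

View pics/v10.png

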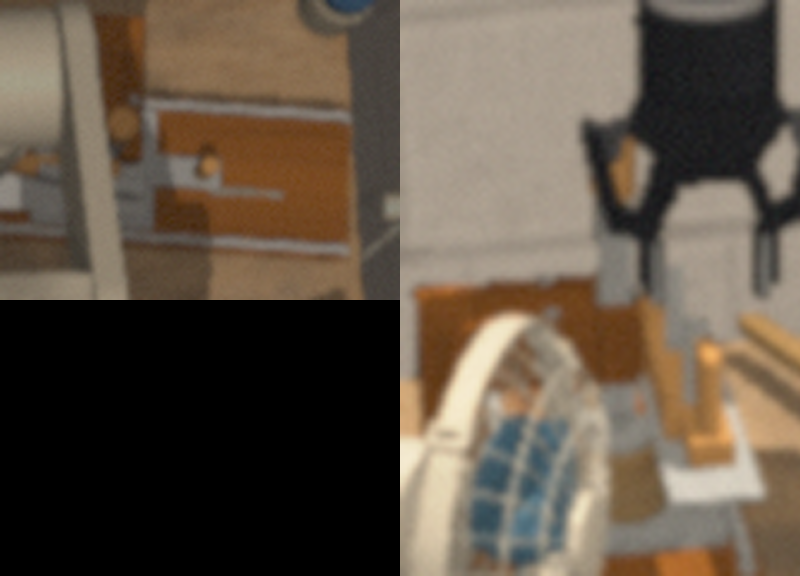

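The sled grip appears at px (412.4,239), exactly as expected at the stop. The stack is under the foot, and the tab (crop (710,345)) is midway between the fingers. Down, pinch, push in.

{"name": "step_arm", "arguments": {"motion": [{"claw": 50,"delta_pos": [0,0,20],"turn": 0},{"claw": 50,"delta_pos": [0,0,20],"turn": 0},{"claw": 50,"delta_pos": [0,0,18],"turn": 0},{"claw": 50,"delta_pos": [0,0,0],"turn": 0},{"claw": 50,"delta_pos": [0,0,0],"turn": 0}]}}

```text
clock: 49.68
eef_pos: [503.1, 16.8, 196.2]
tcp_rot: [3.141, -0.0, 1.497]
contact_force: [0.9, -0.3, 0.4]
opening: 0.585
grasp_force: 0.0
```

{"name": "step_arm", "arguments": {"motion": [{"claw": 5,"delta_pos": [0,0,0],"turn": 0},{"claw": 5,"delta_pos": [0,0,0],"turn": 0},{"claw": 5,"delta_pos": [0,0,0],"turn": 0},{"claw": 5,"delta_pos": [0,0,0],"turn": 0},{"claw": 5,"delta_pos": [0,0,0],"turn": 0},{"claw": 5,"delta_pos": [0,0,0],"turn": 0},{"claw": 5,"delta_pos": [0,0,0],"turn": 0}]}}

```text
clock: 50.27
eef_pos: [503.2, 17.0, 196.6]
tcp_rot: [3.14, -0.0, 1.498]
contact_force: [-1.4, -0.4, 6.8]
opening: 0.134
grasp_force: 60.9
```

{"name": "step_arm", "arguments": {"motion": [{"claw": 5,"delta_pos": [-5,0.7,0],"turn": 0},{"claw": 5,"delta_pos": [-5,0.7,0],"turn": 0},{"claw": 5,"delta_pos": [-5,0.7,0],"turn": 0},{"claw": 5,"delta_pos": [-5,0.7,0],"turn": 0},{"claw": 5,"delta_pos": [-4,0.6,0],"turn": 0},{"claw": 5,"delta_pos": [-1,0.1,0],"turn": 0},{"claw": 5,"delta_pos": [0,0,0],"turn": 0}]}}

```text
clock: 50.85
eef_pos: [504.8, -8.4, 196.5]
tcp_rot: [3.14, -0.0, 1.497]
contact_force: [-1.6, 0.8, 6.5]
opening: 0.131
grasp_force: 60.9
```

{"name": "step_arm", "arguments": {"motion": [{"claw": 5,"delta_pos": [-1,0.1,0],"turn": 0},{"claw": 5,"delta_pos": [-1,0.2,0],"turn": 0},{"claw": 5,"delta_pos": [0,0,0],"turn": 0},{"claw": 5,"delta_pos": [0,0,0],"turn": 0}]}}

```text
clock: 51.18
eef_pos: [504.9, -9.9, 196.6]
tcp_rot: [3.14, -0.001, 1.497]
contact_force: [-2.7, 2.5, 7.0]
opening: 0.13
grasp_force: 61.0
```

{"name": "step_arm", "arguments": {"motion": [{"claw": 5,"delta_pos": [-1,0.1,0],"turn": 0},{"claw": 5,"delta_pos": [0,0,0],"turn": 0},{"claw": 5,"delta_pos": [0,0,0],"turn": 0}]}}

```text
clock: 51.43
eef_pos: [504.9, -10.5, 196.6]
tcp_rot: [3.14, -0.002, 1.497]
contact_force: [-1.6, 5.3, 7.1]
opening: 0.13
grasp_force: 61.1
```

{"name": "step_arm", "arguments": {"motion": [{"claw": 5,"delta_pos": [-1,0.2,0],"turn": 0},{"claw": 5,"delta_pos": [0,0,0],"turn": 0},{"claw": 5,"delta_pos": [0,0,0],"turn": 0}]}}

```text
clock: 51.68
eef_pos: [504.9, -11.0, 196.6]
tcp_rot: [3.141, -0.002, 1.497]
contact_force: [-3.9, 8.5, 8.4]
opening: 0.124
grasp_force: 61.2
```

{"name": "step_arm", "arguments": {"motion": [{"claw": 5,"delta_pos": [-1,0.1,0],"turn": 0},{"claw": 5,"delta_pos": [0,0,0],"turn": 0},{"claw": 5,"delta_pos": [0,0,0],"turn": 0}]}}

```text
clock: 51.93
eef_pos: [504.9, -11.5, 196.6]
tcp_rot: [3.141, -0.003, 1.497]
contact_force: [-4.0, 10.4, 9.4]
opening: 0.13
grasp_force: 61.2
```

{"name": "step_arm", "arguments": {"motion": [{"claw": 5,"delta_pos": [-1,0.1,0],"turn": 0},{"claw": 5,"delta_pos": [0,0,0],"turn": 0},{"claw": 5,"delta_pos": [0,0,0],"turn": 0}]}}

```text
clock: 52.18
eef_pos: [504.9, -12.1, 196.6]
tcp_rot: [3.141, -0.004, 1.497]
contact_force: [-2.7, 13.8, 8.9]
opening: 0.13
grasp_force: 61.3
```

{"name": "step_arm", "arguments": {"motion": [{"claw": 5,"delta_pos": [-1,0.1,0],"turn": 0},{"claw": 5,"delta_pos": [0,0,0],"turn": 0},{"claw": 5,"delta_pos": [0,0,0],"turn": 0},{"claw": 5,"delta_pos": [0,0,0],"turn": 0}]}}

```text
clock: 52.52
eef_pos: [504.9, -12.7, 196.7]
tcp_rot: [3.141, -0.005, 1.497]
contact_force: [-4.0, 16.9, 11.2]
opening: 0.13
grasp_force: 61.4
```

The wedge is jammed: 17 N of push, at the same place where it started. I release and withdraw.

{"name": "step_arm", "arguments": {"motion": [{"claw": 50,"delta_pos": [0,0,0],"turn": 0},{"claw": 50,"delta_pos": [0,0,0],"turn": 0},{"claw": 50,"delta_pos": [0,0,0],"turn": 0},{"claw": 50,"delta_pos": [0,0,-20],"turn": 0},{"claw": 50,"delta_pos": [0,0,-40],"turn": 0},{"claw": 50,"delta_pos": [0,0,-40],"turn": 0},{"claw": 50,"delta_pos": [0,-30,-20],"turn": 0},{"claw": 50,"delta_pos": [0,-40,0],"turn": 0}]}}

```text
clock: 53.18
eef_pos: [438.5, -10.7, 320.1]
tcp_rot: [3.133, -0.0, 1.497]
contact_force: [-0.2, -0.5, 0.7]
opening: 0.588
grasp_force: 0.0
```

{"name": "step_arm", "arguments": {"motion": [{"claw": 50,"delta_pos": [0,-40,0],"turn": 0},{"claw": 50,"delta_pos": [0,-30,0],"turn": 0},{"claw": 50,"delta_pos": [0,0,0],"turn": 0},{"claw": 50,"delta_pos": [0,0,0],"turn": 0},{"claw": 50,"delta_pos": [0,0,0],"turn": 0}]}}

```text
clock: 53.6
eef_pos: [365.9, -5.3, 315.8]
tcp_rot: [3.14, 0.0, 1.498]
contact_force: [-0.4, -0.3, 0.6]
opening: 0.581
grasp_force: 0.0
```

```bash
python3 - <<'E'
from h import *
s=sense();print(s['eef_pos'],s['contact_force']); g=snap('scene','s12'); q=np.load('press.npy')
G=g['img'].astype(int); hue=(G[:,:,0]-G[:,:,2])
# knob: column of warm pixels around u=293
print('knob rows',[(v,int(hue[v,289:297].mean())) for v in range(172,198,1)])
print('expected top/bottom bar 32',proj('s12',P2W((0,0,287),q)),proj('s12',P2W((0,0,253),q)))
a=cv2.imread('pics/s0.png') if 0 else cv2.imread('pics/scene0.png').astype(int); b=cv2.imread('pics/s12.png').astype(int)
print('tab diff vs jammed start',abs(a-b)[212:235,305:318].mean())
E
```

```text
[365.86674573  -5.26924785 315.79505758] [-0.41454667 -0.27104493  0.55058121]
knob rows [(172, 26), (173, 27), (174, 27), (175, 27), (176, 26), (177, 32), (178, 50), (179, 74), (180, 88), (181, 86), (182, 83), (183, 81), (184, 81), (185, 81), (186, 82), (187, 81), (188, 81), (189, 80), (190, 75), (191, 57), (192, 32), (193, 18), (194, 15), (195, 14), (196, 14), (197, 14)]
expected top/bottom bar 32 [293.03940315 179.18020107] [293.30592936 190.46929066]
tab diff vs jammed start 19.901895206243033
```

```bash
python3 - <<'E'
from h import *
from scipy.optimize import brentq
q=np.load('press.npy')
for n in('scene0','s12'):
    G=cv2.imread(f'pics/{n}.png').astype(int); h=G[:,:,2]-G[:,:,0]
    k=h[165:205,289:297].mean(1); top=165+np.interp(55,k[:np.argmax(k>70)+1],np.arange(np.argmax(k>70)+1)); i=len(k[:40])-1
    j=np.argmax(k>70); e=j+np.argmax(k[j:]<55); bot=165+e-1+(k[e-1]-55)/(k[e-1]-k[e])
    print(n,'knob',round(top,2),round(bot,2),'bar~',[round(brentq(lambda b:proj(n,P2W((0,-13.9,221+b),q))[1]-bot,-20,80),1)] if 0 else '', 'tab rows',[int(x) for x in h[206:236,309:313].mean(1)],'cols@222',[int(x) for x in h[220:225,300:322].mean(0)])
for b in(15,32): print(b,proj('s12',P2W((0,0,221+b),q))[1])
E
```

```text
scene0 knob 182.22 196.27 bar~  tab rows [25, 25, 25, 25, 24, 24, 26, 26, 38, 72, 102, 113, 116, 116, 107, 93, 87, 86, 85, 86, 84, 85, 85, 88, 90, 90, 89, 90, 93, 105] cols@222 [105, 120, 116, 117, 106, 72, 38, 23, 42, 73, 95, 101, 97, 68, 40, 33, 41, 51, 57, 58, 59, 61]
s12 knob 178.19 191.11 bar~  tab rows [25, 25, 25, 26, 24, 25, 25, 24, 31, 56, 96, 117, 121, 119, 109, 94, 85, 83, 86, 86, 86, 86, 86, 87, 88, 89, 89, 90, 93, 104] cols@222 [81, 89, 93, 95, 81, 54, 26, 22, 43, 76, 94, 102, 93, 65, 38, 31, 41, 53, 56, 59, 58, 61]
15 196.02270849433887
32 190.46929066482141
```

The bar height should be confirmed more carefully. I know the 36.7 mm lift between scene0 and s5/s8, so I can interpolate the knob's position from that.

```bash
python3 - <<'E'
from h import *
for i in range(3): snap('scene',f'e{i}')
def edges(n):
    G=cv2.imread(f'pics/{n}.png').astype(float); h=(G[:,:,2]-G[:,:,0])[150:210,290:296].mean(1); h=cv2.GaussianBlur(h.reshape(-1,1),(1,5),0).ravel()
    d=np.diff(h); r=[]
    for s in(1,-1):
        i=np.argmax(s*d); y=s*d[i-1:i+2]; r.append(150.5+i+(y[0]-y[2])/(2*(y[0]-2*y[1]+y[2])))
    return np.round(r,2)
for n in('scene0','s2','s1','s5','s6','s8','s9','s12','e0','e1','e2'): print(n,edges(n))
q=np.load('press.npy'); print([(b,proj('e0',P2W((0,0,238+b),q))[1].round(2)) for b in(15,32,51.6)])
E
```

```text
scene0 [182.66 196.53]
s2 [183.08 196.72]
s1 [182.65 196.54]
s5 [170.65 184.66]
s6 [166.97 191.59]
s8 [170.75 184.84]
s9 [170.65 184.67]
s12 [178.26 191.43]
e0 [178.25 191.45]
e1 [178.26 191.43]
e2 [178.22 191.44]
[(15, np.float64(190.47)), (32, np.float64(184.86)), (51.6, np.float64(178.31))]
```

The knob's apparent height differs (13.2 vs 14.0 px), so the arm's shadow probably falls on it. I move to the earlier s5 pose for like-for-like lighting and measure again.

{"name": "step_arm", "arguments": {"motion": [{"claw": 85,"delta_pos": [25,12,-11],"turn": 0},{"claw": 85,"delta_pos": [35,18,-11],"turn": 0},{"claw": 85,"delta_pos": [35,18,-11],"turn": 0},{"claw": 85,"delta_pos": [35,18,-11],"turn": 0},{"claw": 85,"delta_pos": [35,18,-10],"turn": 0},{"claw": 85,"delta_pos": [10,2,0],"turn": 0},{"claw": 85,"delta_pos": [0,0,0],"turn": 0},{"claw": 85,"delta_pos": [0,0,0],"turn": 0}]}}

```text
clock: 54.47
eef_pos: [463.4, 163.2, 368.2]
tcp_rot: [-3.14, 0.001, 1.499]
contact_force: [-0.6, 0.3, -0.4]
opening: 0.994
grasp_force: 0.0
```

```bash
python3 - <<'E'
from h import *
print(sense()['eef_pos']); snap('scene','f0')
def prof(n): 
    G=cv2.imread(f'pics/{n}.png').astype(float); return G[150:215,290:296].mean(1)
def edges(n):
    P=prof(n); h=cv2.GaussianBlur((P[:,2]-P[:,0]).reshape(-1,1),(1,5),0).ravel()
    d=np.diff(h); r=[]
    for s in(1,-1):
        i=np.argmax(s*d); y=s*d[i-1:i+2]; r.append(150.5+i+(y[0]-y[2])/(2*(y[0]-2*y[1]+y[2])))
    return np.round(r,2)
for n in('scene0','s5','s12','f0'): print(n,edges(n))
for n,a in(('scene0',180),('s5',168),('s12',175),('f0',175)): P=prof(n); print(n,a,[tuple(int(v) for v in x[::2]) for x in P[a-150:a-150+20]])
# 1D correlation of the knob profile
S={n:cv2.resize((lambda P:P[:,2]-P[:,0])(prof(n)).reshape(-1,1).astype('float32'),(1,65*20),interpolation=cv2.INTER_CUBIC) for n in('scene0','s5','f0')}
for n,t0 in(('scene0',177),('s5',165)):
    T=S[n][(t0-150)*20:(t0-150+24)*20]; m=cv2.matchTemplate(S['f0'],T,cv2.TM_CCOEFF_NORMED).ravel(); i=m.argmax(); print(n,'shift px',(i/20+150)-t0,m.max())
E
```

```text
[463.43615938 163.21511997 368.19235925]
scene0 [182.66 196.53]
s5 [170.65 184.66]
s12 [178.26 191.43]
f0 [177.66 191.49]
scene0 180 [(139, 166), (139, 167), (134, 183), (123, 216), (112, 232), (103, 233), (93, 219), (79, 186), (69, 162), (67, 156), (64, 153), (66, 154), (66, 153), (67, 154), (68, 156), (72, 154), (83, 148), (97, 135), (106, 125), (110, 124)]
s5 168 [(144, 170), (143, 171), (136, 186), (123, 217), (110, 234), (105, 237), (95, 221), (80, 189), (71, 165), (67, 159), (68, 160), (69, 160), (69, 160), (67, 159), (69, 160), (70, 158), (82, 152), (96, 140), (108, 130), (113, 127)]
s12 175 [(142, 169), (141, 167), (131, 165), (109, 161), (81, 161), (70, 163), (69, 160), (66, 154), (65, 150), (65, 150), (65, 150), (63, 150), (65, 151), (64, 150), (65, 150), (71, 150), (82, 143), (100, 133), (109, 127), (112, 126)]
f0 175 [(142, 168), (142, 170), (137, 185), (123, 216), (110, 233), (104, 235), (92, 217), (78, 183), (70, 163), (68, 159), (68, 158), (68, 159), (68, 158), (68, 159), (70, 159), (74, 158), (86, 151), (101, 138), (111, 130), (113, 127)]
scene0 shift px -5.0 0.99940425
s5 shift px 6.949999999999989 0.9991536
```

The shadow is confirmed. With matched lighting the knob has moved so that bar ≈ 30.5-32 and the foot is pushed in about 6-7.5 mm, inside the limits. The tab sits exactly where it was jammed at the start, and the robot is clear. I hand in.

```bash
python3 -c "
from rig import *
print(sign_off())"
```

```text
the job is handed in; nothing more can be done
None
```

The job is handed in, with no verdict returned: all four pads are stacked on the sled within about 3 mm of its middle, the sled is at its stop, and the foot is pushed in an estimated 6 to 7.5 mm. The wedge is jammed with about 17 N of push, and the robot is clear.

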